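# Load a sample carrier into the slide reader

### The job

Press the orange button on top of the slide reader so that its blue-fronted tray springs out, set the orange-gripped sample carrier flat into the tray's nest, then push the tray fully home until it clicks and stays shut. Be gentle: never press or push on the reader, its tray or its button with more than about 20 N, and leave the green-gripped carrier and everything else on the bench where it is.

Things in the scene. Friction and masses are not known exactly. Their poses are not given: they have to be found in the camera images.
- reader: Low white slide reader, blue sides, fixed: 210 deep (x) x 190 wide (y) x 66 mm high. Origin: middle of the lower edge of its front face; +x runs from that face into the machine, y across, z up. The tray slides out along its -x. An orange button stands on its top, 65 mm behind the front face, 68 mm to the -y side.
- tray (a joint): How far the tray is out (m): 0 latched, 0.065 fully out. A spring drives it out: 4 N when out, 7 N at 0, damping 40 N per m/s. Going in, the catch adds to this over the last 16 mm, to 12 to 16 N in all, and snaps at or just past 0. A rigid stop lies 1.5 mm past 0: force rises steeply there. Let go before the snap, it springs out again.
- tray_front (a point): Centre of the outer face of the tray's blue front panel, the face to push; 30 mm above the bench; axes as the reader's (push towards +x). Panel 116 wide (y), from 8 to 54 mm above the bench, 8 mm thick; shut, it stands 8 mm proud of the reader's front face.
- nest (a point): Centre of the floor of the tray's rectangular nest, 14 mm above the bench, 38 mm behind the panel's outer face; axes as the reader's. Nest 39 (x) x 83 (y) mm, rigid black walls 6 mm high; the panel's top is 54 mm above the bench. Hidden in the reader while shut; fully out, its centre is 35 mm in front of the reader's front face.
- release (a joint): How far the orange button is pressed (m): 0 up, 0.009 fully down (rigid stop). Its spring gives 2 N at the top, 8 N at the bottom; the tray is freed at 0.003 to 0.006. It carries the catch: as the tray goes home the button is drawn down by about 0.0055, and jumps back up at the click.
- button_top (a point): Centre of the flat top of the round orange button, 26 mm in diameter, 78 mm above the bench when up; it goes straight down when pressed. A black ring lies flat around it on the reader's top.
- carrier_orange_center (a point): Centre of the carrier, 15 mm above its underside. Black plate 36 (x) x 80 (y) x 8 mm, two amber windows; mid-way an upright orange grip rib, 28 long (x), 12 thick (y), its top 30 mm above the underside. 50 to 85 g, flat on the bench. Grip the rib along y. Fits the nest either way round, x along the nest's x, 1.5 mm play each side.
- carrier_green_center (a point): Centre of a like carrier with a green grip rib and green windows, same size: to be left alone.
- oil_bottle: Small amber bottle, 30 in diameter, 62 mm high; leave alone. Origin: centre of its underside.
- dish: Flat glass dish, 90 in diameter, 16 mm high; leave alone. Origin: centre of its underside.
- lens_can: Black can with metal lid, 38 in diameter, 50 mm high; leave alone. Origin: centre of its underside.
- slip_box: Cardboard box of cover slips, 60 x 70 x 24 mm; leave alone. Origin: centre of its underside.
- driver: Screwdriver lying on the bench, 160 mm long; leave alone. Origin: near its middle, x along it.
- lens_cap: Black lens cap, 42 in diameter, 12 mm high, lying on the reader's top about 160 mm behind its front face; leave alone. Origin: centre of its underside.
There are look-alikes about, which are no part of the job. Leave any purple look-alike of the part that bears carrier_orange_center alone.

How it is judged:
By the outcome, as a careful person would: the job done as asked, in the order asked, and still so for the second after the job is handed in, with the robot touching nothing.
It also fails if it takes over 67 s, if anything falls off the work surface, if the arm or the gripper's body presses on something with over 40 N, if the wrist force passes 120 N, or if a joint passes its speed limit or range.

### The arm

A 7-joint arm with a two-finger parallel gripper is mounted at the origin on the work surface. World frame = base frame: x ahead of the robot, y to its left, z up, the work surface at z = 0. Lengths are in m, angles in rad, forces in N, time in s.
With the tool pointing down it reaches from about 0.425 to 0.875 m from the base axis. Payload 8.4 kg.
Tool frame: the origin (TCP) lies where the fingers leave the gripper's body, on its centre line; the fingertips stand 73 mm ahead of it and the grasp point (between the pads) lies 54 mm ahead of it (r.tips_ahead is the distance from the TCP to the fingertips, in m); z points along the fingers, y is the direction in which the jaws open and shut (so a half turn about z gives the same grasp; the last joint's range is limited). The gripper opens to 85 mm and grips with 20 to 120 N. Pads are 22 mm wide; open, the fingers measure 114 mm over their backs; the gripper's body (76 mm by 85 mm) begins 54 mm behind the grasp point. The pads swing forward as they close: fully open they stand 13 mm farther back than shut.
Start: joints at [1.067, 0.333, 0.04, 1.465, -0.013, 1.343, -0.059], TCP at [0.256, -0.597, 0.304] pointing down, gripper open.
Joint ranges: [-2.58, 2.58], [-0.38, 2.09], [-1.3, 1.39], [0.25, 2.4], [-1.5, 4.64], [0.08, 2.09], [-2.65, 2.65]. Speed limits (rad/s): [2.22, 2.22, 2.79, 2.79, 3.14, 3.14, 3.14].

### API

Orientations are given as [roll, pitch, yaw] about the fixed x, y, z axes, in that order (R = Rz(yaw) Ry(pitch) Rx(roll)).
In Python, from bench import r gives the robot as it stands.
- The arm moves only by the tool move_arm, never from a script. Its argument "deltas" is a list of rows, each an object of numbers: "x", "y", "z": the shift along the tool's x, y, z in mm; "wx", "wy", "wz": the turn, a rotation vector about the tool's x, y, z in degrees; "jaw": the closure, from -1 (fully open) to 1 (shut). A call has exactly 8 rows; each row shifts and turns the commanded pose from where the row before left it, along the tool's axes as they then stand; what a row does not reach is not made up. A row lasts 1/12 s, in which the tool goes at most 41.7 mm and 7.16 degrees, less where a joint would pass 70% of its speed; a pose out of reach is approached as far as the arm can. A call is refused whole if a number of a shift passes 41.7 or a number of a turn 7.16, either way. A call with a gripper value outside its range is refused whole. The fingers move at their own pace and stop on an object; "grip_force" is the grip in N (left out, the last holds). Time passes only in rows, so rows that do not move let the fingers close, or fill a call up. It gives the time, the measured TCP pose, the force and the opening at its end, in the units of the state.
- r.observe(): the state, without advancing time (a new reading comes with each control period).
- r.capture(name): name is "side" or "top"; returns (picture, depth): 384x512x3 uint8, red, green, blue; 384x512 float32, m along the optical axis (not along the pixel's ray), 0 where there is no reading.
- r.camera_info(name): a dict with "fx", "fy", "cx", "cy" (pixels), "k1" (the pictures are not rectified: a ray, as slopes to the right and down, at radius r is drawn at 1 + k1 r^2 times it, then the intrinsics apply), "position" and "orientation" of the camera in the world. Camera axes: x right, y down, z forward; pixel columns grow to the right and rows downward; lengths in m; the calibration is good to about 2 mm. A picture is of the moment at which its call begins. camera_info takes no time and is no camera call.
- r.sign_off(): hands the job in, once; it reports no verdict.
The state is a dict: "t": time; "q": joint angles; "qvel": joint speeds; "joint_efforts": joint torques, N m; "eef_pos": TCP position; "tool_rot": TCP orientation; "ft_force": force on the tool from outside, world axes, zero at the start; "wrist_torque": the same for the moment, N m; "gripper_width": finger opening in m.
Only numpy, scipy, OpenCV 4.12 (cv2) and the standard library are available. Lean on these libraries where they do the work, as an engineer would, in place of code of your own. Each camera call takes 0.05 s, during which the arm holds its last target.

## Working session

There is one attempt and no reset: what is moved stays moved. The work goes in short steps, Python scripts to look and compute and a tool call to move; the robot and the scene stay as the last step left them, time stands still between calls to the robot, and variables do not carry over. Pictures are saved under pics/ and viewed, and the job is handed in when it is done.

Besides the shell and the picture viewer there is one more tool, called after "Request:" in YAML: its name, and indented under it one key for each argument. move_arm: Moves the arm, as the interface text tells. Its arguments: {"type":"object","properties":{"deltas":{"type":"array","items":{"type":"object","properties":{"x":{"type":"number"},"y":{"type":"number"},"z":{"type":"number"},"wx":{"type":"number"},"wy":{"type":"number"},"wz":{"type":"number"},"jaw":{"type":"number"}}}},"grip_force":{"type":"number"}},"required":["deltas"]}

```bash
ls; mkdir -p pics; cat > h.py <<'E'
import numpy as np, cv2
from bench import r
from scipy.spatial.transform import Rotation as R
def K(n):
    i=r.camera_info(n); return i
def camR(i):
    o=np.array(i["orientation"],float)
    if o.shape==(3,3): return o
    return R.from_euler('xyz',o).as_matrix()
def und(i,u,v):
    x=(np.asarray(u,float)-i["cx"])/i["fx"]; y=(np.asarray(v,float)-i["cy"])/i["fy"]
    a,b=x.copy(),y.copy()
    for _ in range(20):
        s=1+i["k1"]*(a*a+b*b); a=x/s;b=y/s
    return a,b
def onplane(n,u,v,z):
    i=K(n); a,b=und(i,u,v); d=np.stack([a,b,np.ones_like(a)],-1)@camR(i).T
    p=np.array(i["position"]); t=(z-p[2])/d[...,2]; return p+d*t[...,None]
def pts(n,depth):
    i=K(n); v,u=np.mgrid[0:384,0:512]; a,b=und(i,u,v)
    return (np.stack([a*depth,b*depth,depth],-1))@camR(i).T+np.array(i["position"])
def proj(n,p):
    i=K(n); c=(np.asarray(p,float)-np.array(i["position"]))@camR(i); x=c[...,0]/c[...,2]; y=c[...,1]/c[...,2]
    s=1+i["k1"]*(x*x+y*y); return np.stack([x*s*i["fx"]+i["cx"],y*s*i["fy"]+i["cy"]],-1)
def snap(n,tag):
    im,d=r.capture(n); np.savez(f"pics/{tag}.npz",im=im,d=d); cv2.imwrite(f"pics/{tag}.png",cv2.cvtColor(im,cv2.COLOR_RGB2BGR)); return im,d
E
python3 - <<'E'
from h import *
for n in("top","side"):
    print(r.camera_info(n)); snap(n,n+"0")
print(r.observe(), r.tips_ahead)
E
```

```text
pics
{'fx': 450.14784916293473, 'fy': 450.14784916293473, 'cx': 270.7009877332139, 'cy': 191.69898479421326, 'k1': -0.12022792644498902, 'position': array([ 0.26270405, -0.03020448,  1.41297101]), 'orientation': array([-2.92176679, -0.00418522, -1.53223152])}
{'fx': 452.7512917620759, 'fy': 452.7512917620759, 'cx': 248.64154023615677, 'cy': 196.50617971045006, 'k1': -0.12693005097741591, 'position': array([0.23622775, 1.17354029, 0.94261715]), 'orientation': array([-2.18931668, -0.01187351, -2.87833789])}
{'t': 0.1, 'q': array([ 1.06676037,  0.33383731,  0.03986209,  1.46618932, -0.01340051,
        1.34323271, -0.0584744 ]), 'qvel': array([-0.00146305, -0.00140645,  0.0001182 , -0.00188533, -0.00128114,
       -0.00114583,  0.0018876 ]), 'joint_efforts': array([ 5.68978125e-03, -6.60013890e+01,  1.37128461e+00, -4.06475759e+01,
        1.70378439e-02,  8.87992268e-03, -1.42144268e-05]), 'eef_pos': array([ 0.25589032, -0.59719571,  0.30310867]), 'tool_rot': array([-3.14019464e+00,  8.96512721e-05,  4.04856418e-01]), 'ft_force': array([ 0.7079386 , -0.26903667,  0.31700801]), 'wrist_torque': array([ 0.00720778, -0.00440672,  0.03498582]), 'gripper_width': 0.08513097689141641} 0.0726
```

View pics/top0.png

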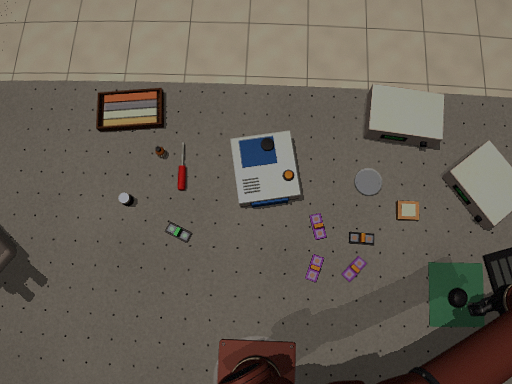

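View pics/side0.png

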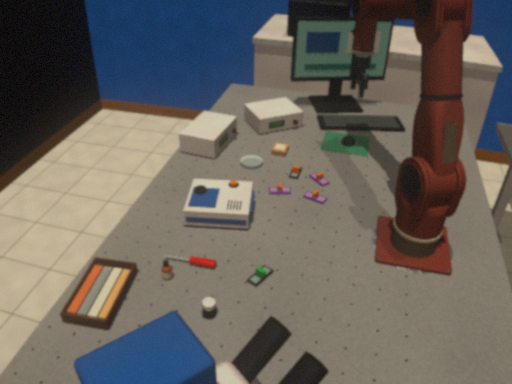

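```bash
python3 - <<'E'
from h import *
im=cv2.imread("pics/top0.png")
a=cv2.resize(im[120:220,220:310],None,fx=5,fy=5,interpolation=cv2.INTER_CUBIC)
b=cv2.resize(im[205:285,295:385],None,fx=4,fy=4,interpolation=cv2.INTER_CUBIC)
c=np.zeros((500,800,3),np.uint8);c[:500,:450]=a;c[:320,450:800]=b[:,:350]
cv2.imwrite("pics/crop1.png",c)
for z,uvs in((0.066,[(288,175)]),(0.03,[(362,238)]),(0,[(362,238)])):
    for uv in uvs: print(uv,z,onplane("top",*map(np.array,uv),z))
E
```

```text
(288, 175) 0.066 [ 0.61866547 -0.07566314  0.066     ]
(362, 238) 0.03 [ 0.43596269 -0.31246322  0.03      ]
(362, 238) 0 [ 0.43972109 -0.31858609  0.        ]
```

View pics/crop1.png

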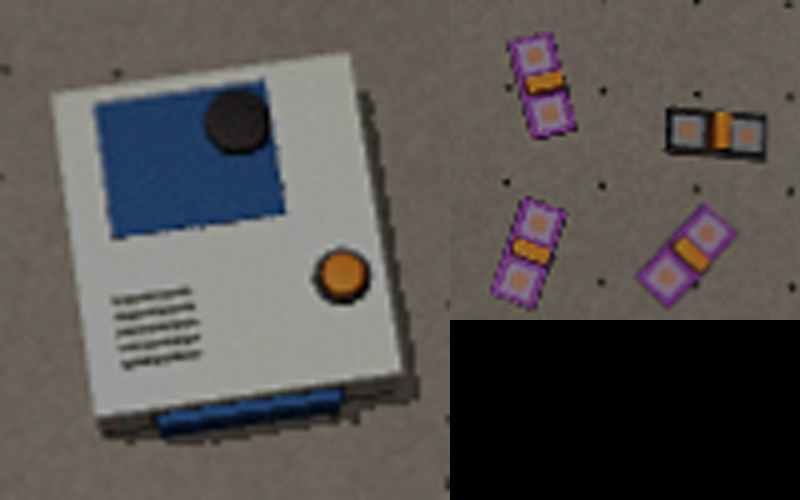

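Candidates in the top view: the black plate with the orange rib at (362,238), which I choose. The rejects are purple plates with orange ribs at (318,227), (315,268) and (354,268), and the green one at (178,232). The close crop confirms a black plate with an orange grip. The orange button is at (288,175), and the reader's front faces the robot.

```bash
cat > m.py <<'E'
from h import *
def blob(m,box=None):
    if box: k=np.zeros_like(m);u0,v0,u1,v1=box;k[v0:v1,u0:u1]=1;m=m&k.astype(bool)
    n,l,s,c=cv2.connectedComponentsWithStats(m.astype(np.uint8),connectivity=8)
    j=1+np.argmax(s[1:,4]); return l==j,s[j],c[j]
def hsv(im): 
    h=cv2.cvtColor(im,cv2.COLOR_RGB2HSV).astype(int); return h[...,0],h[...,1],h[...,2]
E
python3 - <<'E'
from m import *
z=np.load("pics/top0.npz");im=z["im"];d=z["d"]
h,s,v=hsv(im); org=(h>8)&(h<22)&(s>150)&(v>90)
b,st,c=blob(org,(275,160,300,190)); print("button",c,st)
print(onplane("top",*c,0.078))
# reader top: white + inside -> use depth
P=pts("top",d)
m=(abs(P[...,2]-0.066)<0.012)
b,st,c=blob(m,(215,115,320,225)); print(st, np.median(P[b][:,2]))
ct=max(cv2.findContours(b.astype(np.uint8),0,1)[0],key=cv2.contourArea)
ct=cv2.convexHull(ct)
v0,u0=np.where(b); W=onplane("top",u0,v0,0.066)[:,:2]*1000
rc=cv2.minAreaRect(W.astype(np.float32)); print("reader rect depth",rc,cv2.boxPoints(rc).round(1).tolist())
# white mask
wm=(v>110)&(s<60); b,st,c=blob(wm,(215,115,320,225))
hull=cv2.convexHull(max(cv2.findContours(b.astype(np.uint8),0,1)[0],key=cv2.contourArea))[:,0]
W=onplane("top",hull[:,0],hull[:,1],0.066)[:,:2]*1000
rc=cv2.minAreaRect(W.astype(np.float32)); print("white",rc,cv2.boxPoints(rc).round(1).tolist())
# carrier
b,st,c=blob(org,(345,225,385,250)); print("rib",c,st)
v0,u0=np.where(b);W=onplane("top",u0,v0,0.030)[:,:2]*1000
print(W.mean(0),cv2.minAreaRect(W.astype(np.float32)))
for row in im[228:250:1,345:380]: print(' '.join('%3d'%x for x in row.mean(-1)))
E
```

```text
button [288.19230769 174.21153846] [284 171   9   8  52]
[ 0.61801629 -0.07577323  0.078     ]
[ 230  130   70   75 3949] 0.0655092252947651
reader rect depth ((640.7593383789062, -2.0582962036132812), (221.00587463378906, 190.2178497314453), 10.78320598602295) [[514.4000244140625, 70.69999694824219], [550.0, -116.19999694824219], [767.0999755859375, -74.80000305175781], [731.5, 112.0]]
white ((646.1744995117188, -1.4810867309570312), (211.28358459472656, 193.3771209716797), 10.758612632751465) [[524.2999877929688, 73.80000305175781], [560.4000244140625, -116.19999694824219], [768.0, -76.69999694824219], [731.9000244140625, 113.19999694824219]]
rib [362.56756757 236.91891892] [361 233   5   9  37]
[ 439.40007268 -314.24633904] ((439.1533203125, -315.60888671875), (12.549859046936035, 25.26255226135254), 89.96302032470703)
 92  92  90  92  93  93  93  93  94  95  85   9  43  93  93  95  99  97  94  94  94  92  93  91  93  94  95  98  96  93  91  93  93  97  64
 92  93  92  94  93  89  93  92  91  94  94  72  64  92  95  97  95  94  95  95  95  95  93  92  92  94  96  94  95  93  91  9
[... 2113 characters left out ...]

 96  94  95  93  93  93  94  96  95  93  91  98  96  93  99  97  98  97  99 100  97  96  96  97  84  66  55  53  50  83  96  96  94  95  94
 93  91  92  90  90  93  93  94  93  92  93  96  97  94  94  93  94  93  92  95  94  92  95  94  95  96  97  96  95  94  93  93  92  94  94
 91  92  91  90  93  93  95  93  94  91  92  92  93  92  92  93  92  92  95  94  93  93  94  94  94  94  95  96  91  90  93  92  92  92  93
 91  89  92  94  94  97  94  92  90  92  93  92  90  92  91  92  92  94  93  95  92  92  91  93  96  94  95  90  90  89  88  93  93  94  93
 88  88  91  93  97  96  94  89  91  94  93  90  91  94  96  92  93  93  95  93  91  90  95  95  97  94  92  94  91  91  91  92  93  94  93
```

```bash
cat > go.py <<'E'
from m import *
def rel(xyz,yawdeg):
    """shift in tool axes at *current* orientation (mm) and turn (deg) to reach tool-down pose"""
    o=r.observe(); Rc=R.from_euler('xyz',o["tool_rot"]); Rt=R.from_euler('xyz',[np.pi,0,np.radians(yawdeg)])
    p=np.array(o["eef_pos"]); d=np.array(xyz)-p
    print("t",round(o["t"],2),"p",(p*1000).round(1),"rot",np.degrees(o["tool_rot"]).round(2),"F",np.round(o["ft_force"],1),"w",round(o["gripper_width"]*1000,1))
    print("cur-frame shift",(Rc.inv().apply(d)*1000).round(1),"turn",np.degrees((Rc.inv()*Rt).as_rotvec()).round(2),"target-frame shift",(Rt.inv().apply(d)*1000).round(1))
E
python3 - <<'E'
from go import *
z=np.load("pics/top0.npz");im=z["im"];d=z["d"]
g=im.mean(-1); h,s,v=hsv(im)
m=(abs(g-93)>18)|(s>90)
b,st,c=blob(m,(345,225,378,252)); 
b=cv2.morphologyEx(b.astype(np.uint8),cv2.MORPH_OPEN,np.ones((3,3)))
v0,u0=np.where(b);W=onplane("top",u0.astype(float),v0.astype(float),0.006)[:,:2]*1000
rc=cv2.minAreaRect(W.astype(np.float32)); print(st,rc,W.mean(0))
rel([.618,-.0758,.200],10.8)
E
```

```text
[348 231  27  15 200] ((437.4881286621094, -315.1077575683594), (76.73832702636719, 36.14314651489258), 86.49897003173828) [ 433.5055462  -313.86458929]
t 0.1 p [ 255.9 -597.2  303.1] rot [-1.7992e+02  1.0000e-02  2.3200e+01] F [ 0.7 -0.3  0.3] w 85.1
cur-frame shift [ 538.2 -336.5  103.5] turn [-8.00e-02  1.00e-02  1.24e+01] target-frame shift [ 453.4 -444.3  103.1]
```

Request:
move_arm:
  deltas:
    - {"wz":6.2,"jaw":1}
    - {"wz":6.2,"jaw":1}
    - {"x":22,"y":-22,"jaw":1}
    - {"x":22,"y":-22,"jaw":1}
    - {"x":22,"y":-22,"jaw":1}
    - {"x":22,"y":-22,"jaw":1}
    - {"x":22,"y":-22,"jaw":1}
    - {"x":22,"y":-22,"jaw":1}
  grip_force: 30

```text
validation failed for argument at $.de...
```

Request:
move_arm:
  deltas:
    - {"x":22,"y":-22,"jaw":1}
    - {"x":22,"y":-22,"jaw":1}
    - {"x":22,"y":-22,"jaw":1}
    - {"x":22,"y":-22,"jaw":1}
    - {"x":22,"y":-22,"jaw":1}
    - {"x":22,"y":-22,"jaw":1}
    - {"x":22,"y":-22,"jaw":1}
    - {"x":22,"y":-22,"jaw":1}

```text
validation failed for argument at $.de...
```

```bash
python3 -c "
from go import *
rel([.618,-.0758,.165],10.8)"
```

```text
t 0.1 p [ 255.9 -597.2  303.1] rot [-1.7992e+02  1.0000e-02  2.3200e+01] F [ 0.7 -0.3  0.3] w 85.1
cur-frame shift [ 538.2 -336.4  138.5] turn [-8.00e-02  1.00e-02  1.24e+01] target-frame shift [ 453.4 -444.3  138.1]
```

Request:
move_arm:
  deltas:
    - {"x":0,"y":0,"z":0,"wx":0,"wy":0,"wz":6.2,"jaw":1}
    - {"x":0,"y":0,"z":0,"wx":0,"wy":0,"wz":6.2,"jaw":1}
    - {"x":22,"y":-22,"z":0,"wx":0,"wy":0,"wz":0,"jaw":1}
    - {"x":22,"y":-22,"z":0,"wx":0,"wy":0,"wz":0,"jaw":1}
    - {"x":22,"y":-22,"z":0,"wx":0,"wy":0,"wz":0,"jaw":1}
    - {"x":22,"y":-22,"z":0,"wx":0,"wy":0,"wz":0,"jaw":1}
    - {"x":22,"y":-22,"z":0,"wx":0,"wy":0,"wz":0,"jaw":1}
    - {"x":22,"y":-22,"z":0,"wx":0,"wy":0,"wz":0,"jaw":1}
  grip_force: 30

```text
t: 0.77
eef_pos: [0.3614, -0.4416, 0.3036]
tool_rot: [-3.141, 0.0, 0.188]
ft_force: [0.5, -0.1, 0.9]
gripper_width: 0.0
```

Request:
move_arm:
  deltas:
    - {"x":24,"y":-23,"z":4,"wx":0,"wy":0,"wz":0,"jaw":1}
    - {"x":24,"y":-23,"z":4,"wx":0,"wy":0,"wz":0,"jaw":1}
    - {"x":24,"y":-23,"z":4,"wx":0,"wy":0,"wz":0,"jaw":1}
    - {"x":24,"y":-23,"z":4,"wx":0,"wy":0,"wz":0,"jaw":1}
    - {"x":24,"y":-23,"z":4,"wx":0,"wy":0,"wz":0,"jaw":1}
    - {"x":24,"y":-23,"z":4,"wx":0,"wy":0,"wz":0,"jaw":1}
    - {"x":24,"y":-23,"z":4,"wx":0,"wy":0,"wz":0,"jaw":1}
    - {"x":24,"y":-23,"z":4,"wx":0,"wy":0,"wz":0,"jaw":1}

```text
t: 1.43
eef_pos: [0.5156, -0.2249, 0.2715]
tool_rot: [-3.141, 0.0, 0.188]
ft_force: [0.9, -0.4, 0.4]
gripper_width: -0.0003
```

```bash
python3 -c "
from go import *
rel([.618,-.0758,.165],10.8)"
```

```text
t 1.43 p [ 515.6 -224.9  271.5] rot [-1.7999e+02  2.0000e-02  1.0780e+01] F [ 0.9 -0.4  0.4] w -0.3
cur-frame shift [ 128.5 -127.3  106.5] turn [-0.01  0.02 -0.02] target-frame shift [ 128.5 -127.2  106.5]
```

Request:
move_arm:
  deltas:
    - {"x":16,"y":-16,"z":13,"wx":0,"wy":0,"wz":0,"jaw":1}
    - {"x":16,"y":-16,"z":13,"wx":0,"wy":0,"wz":0,"jaw":1}
    - {"x":16,"y":-16,"z":13,"wx":0,"wy":0,"wz":0,"jaw":1}
    - {"x":16,"y":-16,"z":13,"wx":0,"wy":0,"wz":0,"jaw":1}
    - {"x":16,"y":-16,"z":13,"wx":0,"wy":0,"wz":0,"jaw":1}
    - {"x":16,"y":-16,"z":13,"wx":0,"wy":0,"wz":0,"jaw":1}
    - {"x":16,"y":-16,"z":13,"wx":0,"wy":0,"wz":0,"jaw":1}
    - {"x":16.5,"y":-15.5,"z":12,"wx":0,"wy":0,"wz":0,"jaw":1}

```text
t: 2.1
eef_pos: [0.6175, -0.076, 0.1677]
tool_rot: [-3.141, 0.001, 0.188]
ft_force: [-0.2, 0.4, -0.1]
gripper_width: 0.0
```

```bash
python3 -c "
from go import *
rel([.618,-.0758,.165],10.8)
im,d=snap('side','side1'); cv2.imwrite('pics/c1.png',cv2.resize(cv2.cvtColor(im[150:240,160:290],4),None,fx=5,fy=5,interpolation=2))"
```

```text
t 2.1 p [617.5 -76.  167.7] rot [-1.7998e+02  6.0000e-02  1.0790e+01] F [-0.2  0.4 -0.1] w 0.0
cur-frame shift [ 0.5 -0.2  2.7] turn [-0.02  0.06 -0.01] target-frame shift [ 0.5 -0.2  2.7]
```

View pics/c1.png

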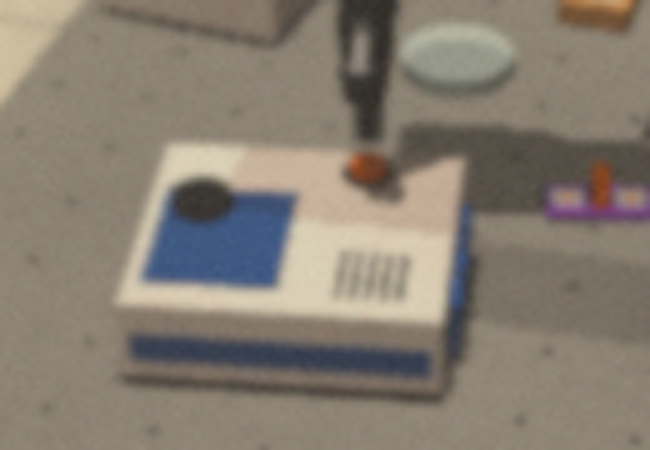

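The side view crop shows the fingertips directly above the orange button, about 17 mm up.

Request:
move_arm:
  deltas:
    - {"x":0.5,"y":0,"z":4,"wx":0,"wy":0,"wz":0,"jaw":1}
    - {"x":0,"y":0,"z":4,"wx":0,"wy":0,"wz":0,"jaw":1}
    - {"x":0,"y":0,"z":3,"wx":0,"wy":0,"wz":0,"jaw":1}
    - {"x":0,"y":0,"z":3,"wx":0,"wy":0,"wz":0,"jaw":1}
    - {"x":0,"y":0,"z":2,"wx":0,"wy":0,"wz":0,"jaw":1}
    - {"x":0,"y":0,"z":1,"wx":0,"wy":0,"wz":0,"jaw":1}
    - {"x":0,"y":0,"z":1,"wx":0,"wy":0,"wz":0,"jaw":1}
    - {"x":0,"y":0,"z":1,"wx":0,"wy":0,"wz":0,"jaw":1}

```text
t: 2.82
eef_pos: [0.6179, -0.0774, 0.1504]
tool_rot: [3.141, -0.0, 0.188]
ft_force: [-2.3, -0.3, 7.7]
gripper_width: -0.0001
```

```bash
python3 -c "
from go import *
o=r.observe();print(o)
im,d=snap('side','side2'); a=cv2.resize(im[150:240,160:290],None,fx=4,fy=4,interpolation=2)
im,d=snap('top','top2'); b=cv2.resize(im[120:250,220:310],None,fx=3,fy=3,interpolation=2)
c=np.zeros((400,800,3),np.uint8);c[:360,:520]=a;c[:390,525:795]=b;cv2.imwrite('pics/c2.png',c[...,::-1])"
```

```text
{'t': 2.8167, 'q': array([ 0.29554596,  0.41897134, -0.30380214,  1.69056006,  0.14094432,
        1.05323239, -1.43639401]), 'qvel': array([-0.00187037,  0.00801634,  0.00095939,  0.00403617,  0.00537836,
       -0.01033077, -0.00392884]), 'joint_efforts': array([-5.51116504e-01, -6.22694492e+01, -4.27681357e+00, -3.45546770e+01,
       -1.28134741e-01, -1.24914162e+00,  1.13039717e-02]), 'eef_pos': array([ 0.61788652, -0.07741481,  0.15041241]), 'tool_rot': array([ 3.14116439e+00, -1.86432845e-04,  1.87833456e-01]), 'ft_force': array([-2.30594235, -0.29208864,  7.71310479]), 'wrist_torque': array([-0.11334855,  0.77478085, -0.04117024]), 'gripper_width': -6.795324683142304e-05}
```

View pics/c2.png

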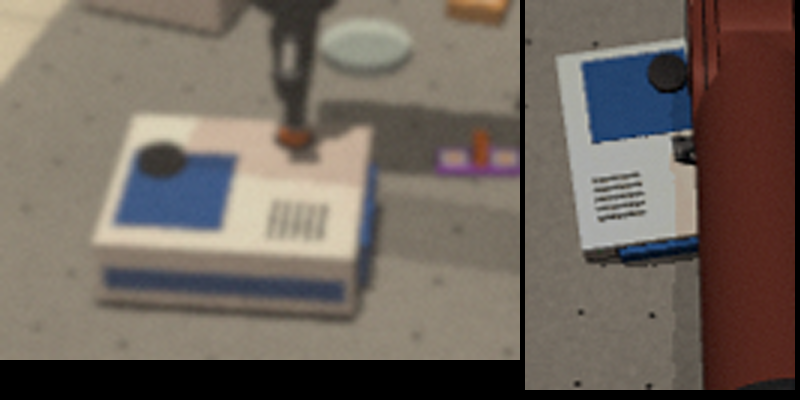

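Request:
move_arm:
  deltas:
    - {"x":0,"y":0,"z":0.5,"wx":0,"wy":0,"wz":0,"jaw":1}
    - {"x":0,"y":0,"z":0,"wx":0,"wy":0,"wz":0,"jaw":1}
    - {"x":0,"y":0,"z":0,"wx":0,"wy":0,"wz":0,"jaw":1}
    - {"x":0,"y":0,"z":0,"wx":0,"wy":0,"wz":0,"jaw":1}
    - {"x":0,"y":0,"z":0,"wx":0,"wy":0,"wz":0,"jaw":1}
    - {"x":0,"y":0,"z":0,"wx":0,"wy":0,"wz":0,"jaw":1}
    - {"x":0,"y":0,"z":0,"wx":0,"wy":0,"wz":0,"jaw":1}
    - {"x":0,"y":0,"z":0,"wx":0,"wy":0,"wz":0,"jaw":1}

```text
t: 3.58
eef_pos: [0.6179, -0.0774, 0.1499]
tool_rot: [3.141, -0.0, 0.188]
ft_force: [-2.9, -1.4, 5.2]
gripper_width: 0.0003
```

Request:
move_arm:
  deltas:
    - {"x":0,"y":0,"z":0.5,"wx":0,"wy":0,"wz":0,"jaw":1}
    - {"x":0,"y":0,"z":0.5,"wx":0,"wy":0,"wz":0,"jaw":1}
    - {"x":0,"y":0,"z":0,"wx":0,"wy":0,"wz":0,"jaw":1}
    - {"x":0,"y":0,"z":0,"wx":0,"wy":0,"wz":0,"jaw":1}
    - {"x":0,"y":0,"z":0,"wx":0,"wy":0,"wz":0,"jaw":1}
    - {"x":0,"y":0,"z":0,"wx":0,"wy":0,"wz":0,"jaw":1}
    - {"x":0,"y":0,"z":0,"wx":0,"wy":0,"wz":0,"jaw":1}
    - {"x":0,"y":0,"z":0,"wx":0,"wy":0,"wz":0,"jaw":1}

```text
t: 4.25
eef_pos: [0.6179, -0.0774, 0.1491]
tool_rot: [3.141, -0.0, 0.188]
ft_force: [-3.6, -1.7, 6.0]
gripper_width: 0.0002
```

Request:
move_arm:
  deltas:
    - {"x":0,"y":0,"z":0.5,"wx":0,"wy":0,"wz":0,"jaw":1}
    - {"x":0,"y":0,"z":0.5,"wx":0,"wy":0,"wz":0,"jaw":1}
    - {"x":0,"y":0,"z":0.5,"wx":0,"wy":0,"wz":0,"jaw":1}
    - {"x":0,"y":0,"z":0,"wx":0,"wy":0,"wz":0,"jaw":1}
    - {"x":0,"y":0,"z":0,"wx":0,"wy":0,"wz":0,"jaw":1}
    - {"x":0,"y":0,"z":0,"wx":0,"wy":0,"wz":0,"jaw":1}
    - {"x":0,"y":0,"z":0,"wx":0,"wy":0,"wz":0,"jaw":1}
    - {"x":0,"y":0,"z":0,"wx":0,"wy":0,"wz":0,"jaw":1}

```text
t: 4.92
eef_pos: [0.6179, -0.0774, 0.1476]
tool_rot: [3.141, -0.0, 0.188]
ft_force: [-4.0, -0.7, 5.9]
gripper_width: 0.0002
```

```bash
python3 -c "
from go import *
o=r.observe();print(o)
im,d=snap('side','side3'); a=cv2.resize(im[150:240,160:290],None,fx=5,fy=5,interpolation=2)
cv2.imwrite('pics/c3.png',a[...,::-1])"
```

```text
{'t': 4.9167, 'q': array([ 0.29489132,  0.42194895, -0.30323811,  1.69275565,  0.14225723,
        1.04823357, -1.43734585]), 'qvel': array([ 1.57915349e-03,  3.18424694e-04,  6.00643349e-04,  1.41742397e-03,
       -3.38583398e-04, -8.75965163e-05, -1.60725135e-03]), 'joint_efforts': array([-9.44699161e-01, -6.30143309e+01, -4.69872415e+00, -3.49376142e+01,
       -2.83407625e-01, -1.20447144e+00,  8.56518964e-04]), 'eef_pos': array([ 0.61789473, -0.07738131,  0.1476073 ]), 'tool_rot': array([ 3.14098995e+00, -1.10999615e-04,  1.87943882e-01]), 'ft_force': array([-4.03431701, -0.69510729,  5.86484793]), 'wrist_torque': array([-0.2624019 ,  0.76628505,  0.01862543]), 'gripper_width': 0.00022939834135272277}
```

View pics/c3.png

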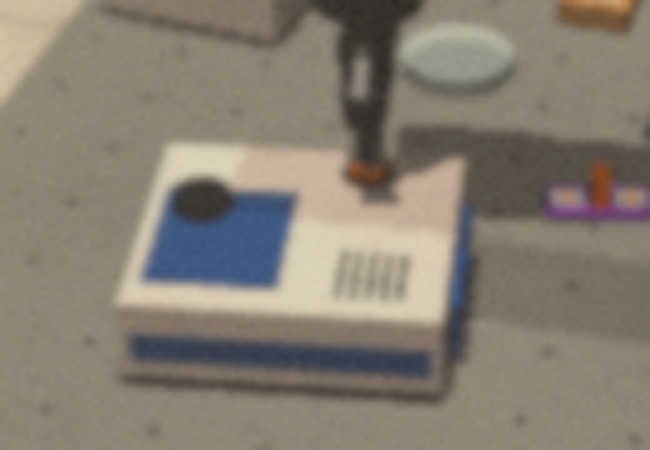

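Request:
move_arm:
  deltas:
    - {"x":0,"y":0,"z":0.5,"wx":0,"wy":0,"wz":0,"jaw":1}
    - {"x":0,"y":0,"z":0.5,"wx":0,"wy":0,"wz":0,"jaw":1}
    - {"x":0,"y":0,"z":0.5,"wx":0,"wy":0,"wz":0,"jaw":1}
    - {"x":0,"y":0,"z":0,"wx":0,"wy":0,"wz":0,"jaw":1}
    - {"x":0,"y":0,"z":0,"wx":0,"wy":0,"wz":0,"jaw":1}
    - {"x":0,"y":0,"z":0,"wx":0,"wy":0,"wz":0,"jaw":1}
    - {"x":0,"y":0,"z":0,"wx":0,"wy":0,"wz":0,"jaw":1}
    - {"x":0,"y":0,"z":0,"wx":0,"wy":0,"wz":0,"jaw":1}

```text
t: 5.63
eef_pos: [0.618, -0.0771, 0.1457]
tool_rot: [3.141, -0.0, 0.188]
ft_force: [-2.2, -0.6, 4.8]
gripper_width: -0.0003
```

```bash
python3 -c "
from go import *
im,d=snap('side','side4'); a=cv2.resize(im[150:240,160:290],None,fx=5,fy=5,interpolation=2)
cv2.imwrite('pics/c4.png',a[...,::-1])"
```

```text
(no output)
```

View pics/c4.png

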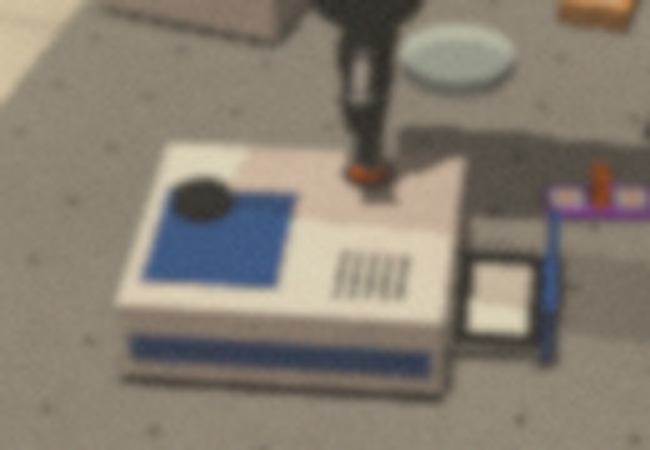

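Tray out (nest visible at about (500,300) in the crop). Lifting off and heading for the carrier.

Request:
move_arm:
  deltas:
    - {"x":0,"y":0,"z":-15,"wx":0,"wy":0,"wz":0,"jaw":1}
    - {"x":0,"y":0,"z":-25,"wx":0,"wy":0,"wz":0,"jaw":-1}
    - {"x":-15,"y":14,"z":-20,"wx":0,"wy":0,"wz":0,"jaw":-1}
    - {"x":-22,"y":20,"z":-10,"wx":0,"wy":0,"wz":0,"jaw":-1}
    - {"x":-22,"y":20,"z":0,"wx":0,"wy":0,"wz":0,"jaw":-1}
    - {"x":-22,"y":20,"z":0,"wx":0,"wy":0,"wz":0,"jaw":-1}
    - {"x":-22,"y":20,"z":0,"wx":0,"wy":0,"wz":0,"jaw":-1}
    - {"x":-22,"y":20,"z":0,"wx":0,"wy":0,"wz":0,"jaw":-1}

```text
t: 6.35
eef_pos: [0.5156, -0.213, 0.2153]
tool_rot: [-3.141, -0.0, 0.189]
ft_force: [0.4, -0.4, -0.2]
gripper_width: 0.0834
```

Request:
move_arm:
  deltas:
    - {"x":-22,"y":20,"z":0,"wx":0,"wy":0,"wz":0,"jaw":-1}
    - {"x":-22,"y":20,"z":0,"wx":0,"wy":0,"wz":0,"jaw":-1}
    - {"x":-22,"y":20,"z":0,"wx":0,"wy":0,"wz":0,"jaw":-1}
    - {"x":-16,"y":14,"z":0,"wx":0,"wy":0,"wz":0,"jaw":-1}
    - {"x":0,"y":0,"z":0,"wx":0,"wy":0,"wz":7,"jaw":-1}
    - {"x":0,"y":0,"z":0,"wx":0,"wy":0,"wz":7,"jaw":-1}
    - {"x":0,"y":0,"z":0,"wx":0,"wy":0,"wz":0,"jaw":-1}
    - {"x":0,"y":0,"z":0,"wx":0,"wy":0,"wz":0,"jaw":-1}

```text
t: 7.02
eef_pos: [0.45, -0.3, 0.2152]
tool_rot: [-3.141, -0.0, -0.052]
ft_force: [-0.5, 0.8, -0.2]
gripper_width: 0.0857
```

```bash
python3 -c "
from go import *
rel([.4375,-.315,.130],-3.5)
im,d=snap('top','top5');a=cv2.resize(im[120:280,230:390],None,fx=3.5,fy=3.5,interpolation=2)
cv2.imwrite('pics/c5.png',a[...,::-1])
im,d=snap('side','side5');a=cv2.resize(im[130:220,220:350],None,fx=5,fy=5,interpolation=2)
cv2.imwrite('pics/c5s.png',a[...,::-1])
"
```

```text
t 7.02 p [ 450.  -300.   215.2] rot [-179.98   -0.     -2.96] F [-0.5  0.8 -0.2] w 85.7
cur-frame shift [-11.7  15.6  85.2] turn [-0.02 -0.    0.54] target-frame shift [-11.6  15.7  85.2]
```

View pics/c5.png

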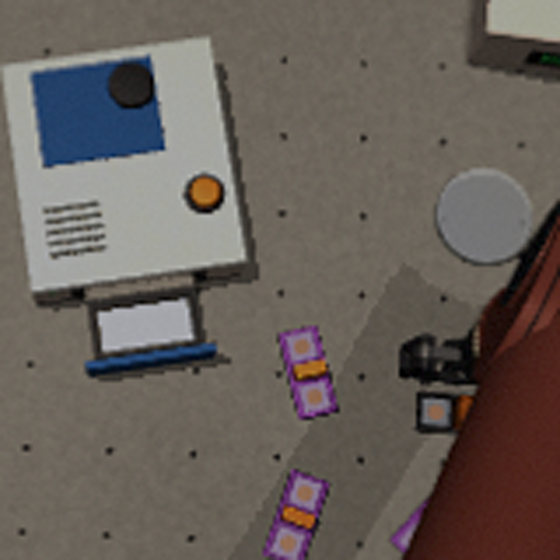

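View pics/c5s.png

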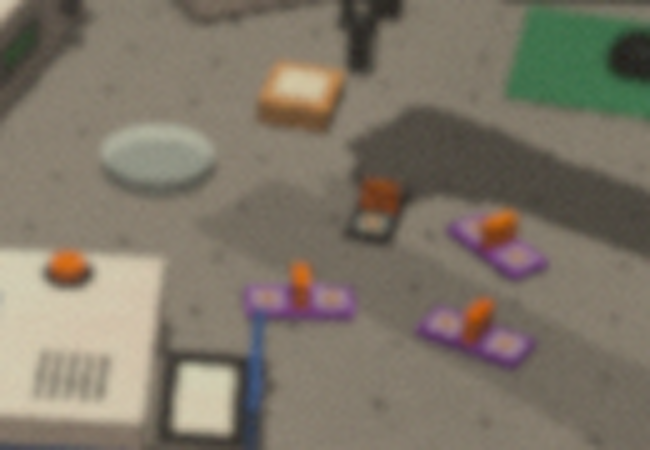

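```bash
python3 - <<'E'
from go import *
# carrier side check
z=np.load("pics/side0.npz");im=z["im"];h,s,v=hsv(im)
org=((h<22))&(s>130)&(v>80)
b,st,c=blob(org,(288,162,303,182)); print("side rib blob",st,c)
for p in ([.4375,-.315,.019],[.439,-.3145,.019]): print(proj("side",p))
b2,st2,c2=blob(org,(225,175,242,190)); print("side button",st2,c2,proj("side",[.618,-.0758,.075]))
# nest floor in top5
z=np.load("pics/top5.npz");im=z["im"];h,s,v=hsv(im)
m=(v>120)&(s<60); b,st,c=blob(m,(255,203,290,224)); print("nest",st,c)
hull=cv2.findContours(b.astype(np.uint8),0,1)[0]
hull=max(hull,key=cv2.contourArea)[:,0].astype(float)
W=onplane("top",hull[:,0],hull[:,1],0.014)[:,:2]*1000
rc=cv2.minAreaRect(W.astype(np.float32));print(rc)
# blue panel
m=(h>100)&(h<125)&(s>130);b,st,c=blob(m,(250,215,300,230));v0,u0=np.where(b);W=onplane("top",u0.astype(float),v0.astype(float),0.054)[:,:2]*1000
print("panel",st,cv2.minAreaRect(W.astype(np.float32)))
i0=im[200:228,252:296]; 
cv2.imwrite("pics/c6.png",cv2.resize(i0[...,::-1],None,fx=16,fy=16,interpolation=0))
a=np.radians(10.8);O=np.array([541.4,-21.2]);print("pred nest",O-35*np.array([np.cos(a),np.sin(a)]))
E
```

```text
side rib blob [292 166   8   7  45] [295.82222222 168.75555556]
[295.6359712  168.25970725]
[295.23192043 168.26753682]
side button [230 180   7   6  34] [233.         182.73529412] [233.09398965 181.87336197]
nest [258 205  27  16 302] [271.00331126 212.55960265]
((508.0032043457031, -27.743938446044922), (37.498958587646484, 81.21057891845703), 10.929014205932617)
panel [255 218  37   9 149] ((471.820068359375, -34.96017074584961), (12.648493766784668, 111.34439849853516), 10.443473815917969)
pred nest [507.01994622 -27.75834601]
```

View pics/c6.png

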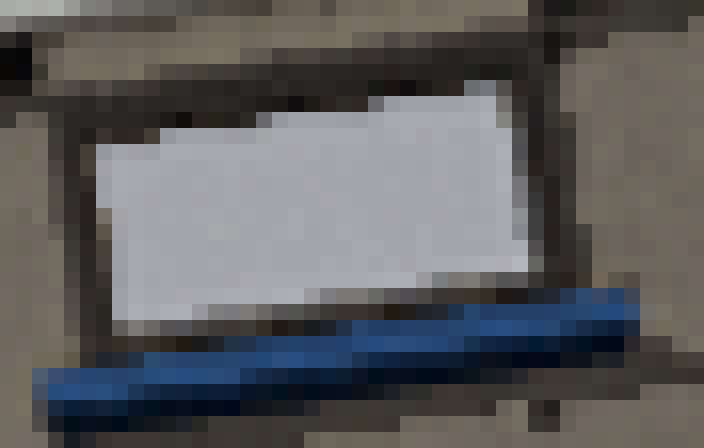

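Request:
move_arm:
  deltas:
    - {"x":-3,"y":4,"z":10,"wx":0,"wy":0,"wz":0.5,"jaw":-1}
    - {"x":-3,"y":4,"z":20,"wx":0,"wy":0,"wz":0,"jaw":-1}
    - {"x":-3,"y":4,"z":20,"wx":0,"wy":0,"wz":0,"jaw":-1}
    - {"x":-2.3,"y":3.6,"z":20,"wx":0,"wy":0,"wz":0,"jaw":-1}
    - {"x":0,"y":0,"z":20,"wx":0,"wy":0,"wz":0,"jaw":-1}
    - {"x":0,"y":0,"z":15,"wx":0,"wy":0,"wz":0,"jaw":-1}
    - {"x":0,"y":0,"z":14,"wx":0,"wy":0,"wz":0,"jaw":-1}
    - {"x":0,"y":0,"z":10,"wx":0,"wy":0,"wz":0,"jaw":-1}

```text
t: 7.78
eef_pos: [0.4367, -0.3149, 0.0843]
tool_rot: [-3.141, 0.002, -0.063]
ft_force: [-0.4, -0.5, -0.4]
gripper_width: 0.0855
```

```bash
python3 -c "
from go import *
rel([.438,-.315,.0865],-3.5)
im,d=snap('side','side6');a=cv2.resize(im[110:200,240:360],None,fx=5,fy=5,interpolation=2)
cv2.imwrite('pics/c7.png',a[...,::-1])
"
```

```text
t 7.78 p [ 436.7 -314.9   84.3] rot [-1.7994e+02  1.0000e-01 -3.6200e+00] F [-0.4 -0.5 -0.4] w 85.5
cur-frame shift [ 1.3 -0.  -2.2] turn [-0.06  0.1  -0.12] target-frame shift [ 1.3 -0.  -2.2]
```

View pics/c7.png

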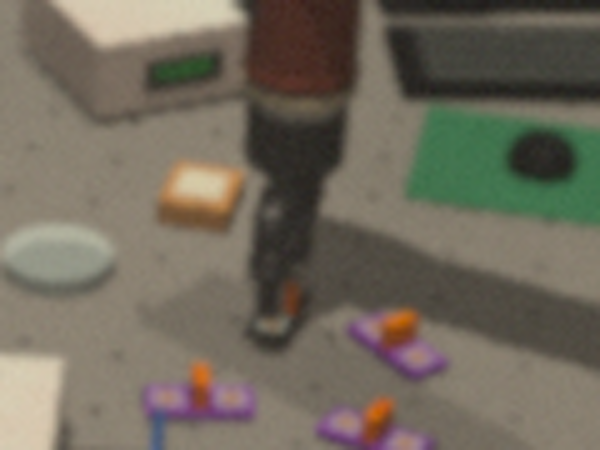

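Request:
move_arm:
  deltas:
    - {"x":1.3,"y":0,"z":-1.5,"wx":0,"wy":0,"wz":0,"jaw":-1}
    - {"x":0,"y":0,"z":0,"wx":0,"wy":0,"wz":0,"jaw":1}
    - {"x":0,"y":0,"z":0,"wx":0,"wy":0,"wz":0,"jaw":1}
    - {"x":0,"y":0,"z":0,"wx":0,"wy":0,"wz":0,"jaw":1}
    - {"x":0,"y":0,"z":0,"wx":0,"wy":0,"wz":0,"jaw":1}
    - {"x":0,"y":0,"z":0,"wx":0,"wy":0,"wz":0,"jaw":1}
    - {"x":0,"y":0,"z":0,"wx":0,"wy":0,"wz":0,"jaw":1}
    - {"x":0,"y":0,"z":0,"wx":0,"wy":0,"wz":0,"jaw":1}
  grip_force: 30

```text
t: 8.5
eef_pos: [0.439, -0.3155, 0.0883]
tool_rot: [3.141, -0.001, -0.065]
ft_force: [-0.0, 0.8, 3.4]
gripper_width: 0.0114
```

Request:
move_arm:
  deltas:
    - {"x":0,"y":0,"z":-8,"wx":0,"wy":0,"wz":0,"jaw":1}
    - {"x":0,"y":0,"z":-15,"wx":0,"wy":0,"wz":0,"jaw":1}
    - {"x":0,"y":0,"z":-22,"wx":0,"wy":0,"wz":0,"jaw":1}
    - {"x":0,"y":0,"z":-22,"wx":0,"wy":0,"wz":0,"jaw":1}
    - {"x":0,"y":0,"z":-20,"wx":0,"wy":0,"wz":0,"jaw":1}
    - {"x":0,"y":0,"z":-15,"wx":0,"wy":0,"wz":-5,"jaw":1}
    - {"x":0,"y":0,"z":0,"wx":0,"wy":0,"wz":-5,"jaw":1}
    - {"x":0,"y":0,"z":0,"wx":0,"wy":0,"wz":-4.6,"jaw":1}

```text
t: 9.17
eef_pos: [0.4392, -0.3156, 0.1917]
tool_rot: [3.14, -0.002, 0.194]
ft_force: [-0.5, 0.2, -2.2]
gripper_width: 0.011
```

```bash
python3 -c "
from go import *
rel([.5075,-.0278,.170],10.9)
im,d=snap('side','side7');a=cv2.resize(im[60:200,240:360],None,fx=4,fy=4,interpolation=2)
cv2.imwrite('pics/c8.png',a[...,::-1])
"
```

```text
t 9.17 p [ 439.2 -315.6  191.7] rot [ 1.7991e+02 -9.0000e-02  1.1140e+01] F [-0.5  0.2 -2.2] w 11.0
cur-frame shift [ 122.6 -269.2   21.4] turn [ 0.09 -0.09  0.24] target-frame shift [ 121.5 -269.7   21.7]
```

View pics/c8.png

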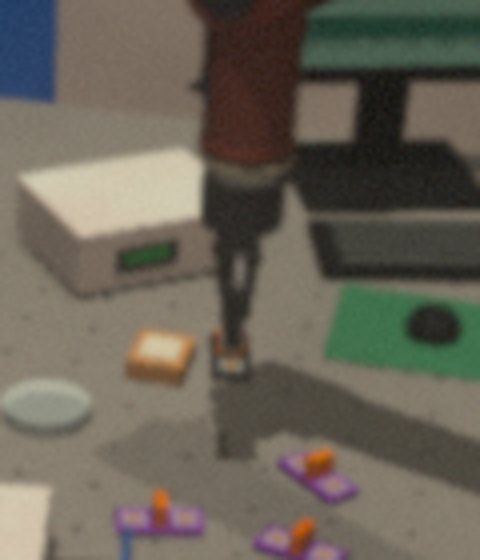

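Request:
move_arm:
  deltas:
    - {"x":12,"y":-27,"z":0,"wx":0,"wy":0,"wz":0.2,"jaw":1}
    - {"x":12,"y":-27,"z":0,"wx":0,"wy":0,"wz":0,"jaw":1}
    - {"x":12,"y":-27,"z":0,"wx":0,"wy":0,"wz":0,"jaw":1}
    - {"x":12,"y":-27,"z":0,"wx":0,"wy":0,"wz":0,"jaw":1}
    - {"x":12,"y":-27,"z":0,"wx":0,"wy":0,"wz":0,"jaw":1}
    - {"x":12,"y":-27,"z":0,"wx":0,"wy":0,"wz":0,"jaw":1}
    - {"x":12,"y":-27,"z":0,"wx":0,"wy":0,"wz":0,"jaw":1}
    - {"x":12,"y":-27,"z":0,"wx":0,"wy":0,"wz":0,"jaw":1}

```text
t: 9.88
eef_pos: [0.4929, -0.0838, 0.1902]
tool_rot: [3.142, 0.0, 0.184]
ft_force: [0.4, -0.3, -1.9]
gripper_width: 0.0114
```

Request:
move_arm:
  deltas:
    - {"x":12,"y":-27,"z":6,"wx":0,"wy":0,"wz":0,"jaw":1}
    - {"x":13.5,"y":-26.7,"z":8,"wx":0,"wy":0,"wz":0,"jaw":1}
    - {"x":0,"y":0,"z":8,"wx":0,"wy":0,"wz":0,"jaw":1}
    - {"x":0,"y":0,"z":0,"wx":0,"wy":0,"wz":0,"jaw":1}
    - {"x":0,"y":0,"z":0,"wx":0,"wy":0,"wz":0,"jaw":1}
    - {"x":0,"y":0,"z":0,"wx":0,"wy":0,"wz":0,"jaw":1}
    - {"x":0,"y":0,"z":0,"wx":0,"wy":0,"wz":0,"jaw":1}
    - {"x":0,"y":0,"z":0,"wx":0,"wy":0,"wz":0,"jaw":1}

```text
t: 10.55
eef_pos: [0.5081, -0.0288, 0.1684]
tool_rot: [3.141, -0.0, 0.185]
ft_force: [-0.6, -0.4, 0.3]
gripper_width: 0.0114
```

```bash
python3 -c "
from go import *
rel([.5075,-.0278,.140],10.9)
im,d=snap('side','side8');a=cv2.resize(im[110:240,180:310],None,fx=4,fy=4,interpolation=2)
im,d=snap('top','top8');b=cv2.resize(im[120:290,230:320],None,fx=3,fy=3,interpolation=2)
c=np.zeros((520,800,3),np.uint8);c[:520,:520]=a;c[:510,525:795]=b
cv2.imwrite('pics/c9.png',c[...,::-1])
"
```

```text
t 10.55 p [508.1 -28.8 168.4] rot [ 1.7998e+02 -3.0000e-02  1.0570e+01] F [-0.6 -0.4  0.3] w 11.4
cur-frame shift [-0.5 -1.1 28.4] turn [ 0.02 -0.03 -0.33] target-frame shift [-0.4 -1.1 28.4]
```

View pics/c9.png

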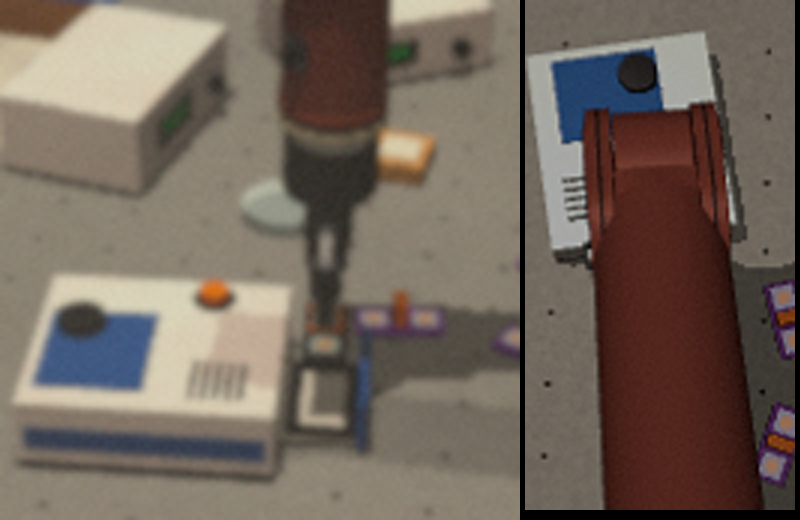

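```bash
python3 - <<'E'
from go import *
im=np.load("pics/side8.npz")["im"]
x0,y0,x1,y1=245,180,280,226
S=12
a=cv2.resize(im[y0:y1,x0:x1],None,fx=S,fy=S,interpolation=cv2.INTER_CUBIC)[...,::-1].copy()
o=r.observe();p=np.array(o["eef_pos"]);Rt=R.from_euler('xyz',o["tool_rot"]).as_matrix()
def draw(P,c):
    q=((proj("side",P)-[x0,y0]+.5)*S).astype(int); cv2.polylines(a,[q.reshape(-1,1,2)],True,c,1)
ex=Rt[:,0];ey=-Rt[:,1]
C=p-np.array([0,0,.088])
for zz in(.008,): draw(np.array([C+ex*i*.018+ey*j*.04+[0,0,zz] for i,j in((1,1),(1,-1),(-1,-1),(-1,1))]),(0,255,0))
draw(np.array([C+ex*i*.014+ey*.006+[0,0,zz] for i,zz in((1,.03),(1,.008),(-1,.008),(-1,.03))]),(0,255,255))
ang=np.radians(10.9);n=np.array([.5075,-.0278,0]);nx=np.array([np.cos(ang),np.sin(ang),0]);ny=np.array([-np.sin(ang),np.cos(ang),0])
draw(np.array([n+nx*i*.0195+ny*j*.0415+[0,0,.020] for i,j in((1,1),(1,-1),(-1,-1),(-1,1))]),(255,0,255))
cv2.imwrite("pics/c10.png",a)
E
```

```text
(no output)
```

View pics/c10.png

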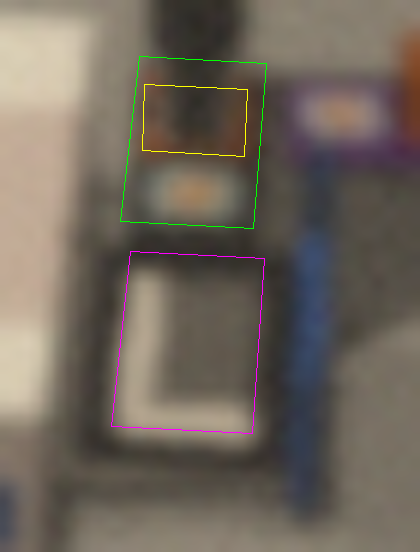

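Request:
move_arm:
  deltas:
    - {"x":0,"y":-1.1,"z":8,"wx":0,"wy":0,"wz":-0.3,"jaw":1}
    - {"x":0,"y":0,"z":10,"wx":0,"wy":0,"wz":0,"jaw":1}
    - {"x":0,"y":0,"z":10,"wx":0,"wy":0,"wz":0,"jaw":1}
    - {"x":0,"y":0,"z":10,"wx":0,"wy":0,"wz":0,"jaw":1}
    - {"x":0,"y":0,"z":8,"wx":0,"wy":0,"wz":0,"jaw":1}
    - {"x":0,"y":0,"z":6,"wx":0,"wy":0,"wz":0,"jaw":1}
    - {"x":0,"y":0,"z":2,"wx":0,"wy":0,"wz":0,"jaw":1}
    - {"x":0,"y":0,"z":0,"wx":0,"wy":0,"wz":0,"jaw":1}

```text
t: 11.32
eef_pos: [0.5076, -0.0266, 0.1132]
tool_rot: [-3.141, 0.001, 0.192]
ft_force: [-0.0, -0.7, -0.4]
gripper_width: 0.0113
```

```bash
python3 -c "
from go import *
rel([.508,-.0278,.104],10.9)
im,d=snap('side','side9');a=cv2.resize(im[170:230,235:290],None,fx=9,fy=9,interpolation=2)
cv2.imwrite('pics/c11.png',a[...,::-1])
"
```

```text
t 11.32 p [507.6 -26.6 113.2] rot [-1.7997e+02  7.0000e-02  1.1000e+01] F [-0.  -0.7 -0.4] w 11.3
cur-frame shift [0.2 1.2 9.2] turn [-0.03  0.07  0.1 ] target-frame shift [0.2 1.2 9.2]
```

View pics/c11.png

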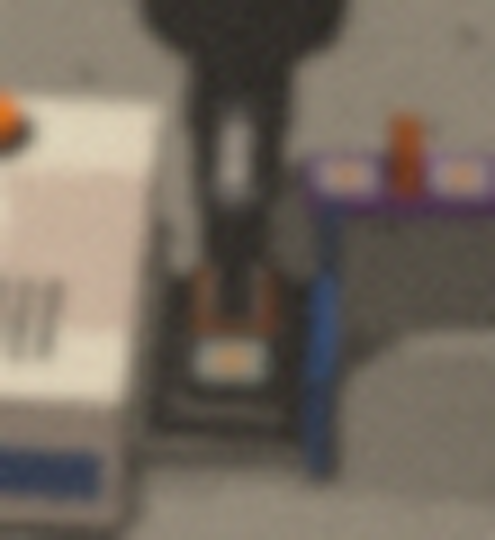

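Request:
move_arm:
  deltas:
    - {"x":0.3,"y":1.2,"z":1,"wx":0,"wy":0,"wz":0,"jaw":1}
    - {"x":0,"y":0,"z":1,"wx":0,"wy":0,"wz":0,"jaw":1}
    - {"x":0,"y":0,"z":1,"wx":0,"wy":0,"wz":0,"jaw":1}
    - {"x":0,"y":0,"z":1,"wx":0,"wy":0,"wz":0,"jaw":1}
    - {"x":0,"y":0,"z":0,"wx":0,"wy":0,"wz":0,"jaw":1}
    - {"x":0,"y":0,"z":0,"wx":0,"wy":0,"wz":0,"jaw":1}
    - {"x":0,"y":0,"z":0,"wx":0,"wy":0,"wz":0,"jaw":1}
    - {"x":0,"y":0,"z":0,"wx":0,"wy":0,"wz":0,"jaw":1}

```text
t: 12.03
eef_pos: [0.5084, -0.0278, 0.11]
tool_rot: [-3.142, -0.0, 0.192]
ft_force: [-0.5, 0.3, -0.5]
gripper_width: 0.0114
```

Aligned to target; lower slowly with force checks.

Request:
move_arm:
  deltas:
    - {"x":0,"y":0,"z":1,"wx":0,"wy":0,"wz":0,"jaw":1}
    - {"x":0,"y":0,"z":1,"wx":0,"wy":0,"wz":0,"jaw":1}
    - {"x":0,"y":0,"z":1,"wx":0,"wy":0,"wz":0,"jaw":1}
    - {"x":0,"y":0,"z":1,"wx":0,"wy":0,"wz":0,"jaw":1}
    - {"x":0,"y":0,"z":0,"wx":0,"wy":0,"wz":0,"jaw":1}
    - {"x":0,"y":0,"z":0,"wx":0,"wy":0,"wz":0,"jaw":1}
    - {"x":0,"y":0,"z":0,"wx":0,"wy":0,"wz":0,"jaw":1}
    - {"x":0,"y":0,"z":0,"wx":0,"wy":0,"wz":0,"jaw":1}

```text
t: 12.7
eef_pos: [0.5084, -0.0278, 0.106]
tool_rot: [-3.142, -0.0, 0.192]
ft_force: [-0.1, 0.2, -0.7]
gripper_width: 0.0113
```

Request:
move_arm:
  deltas:
    - {"x":0,"y":0,"z":0.7,"wx":0,"wy":0,"wz":0,"jaw":1}
    - {"x":0,"y":0,"z":0.7,"wx":0,"wy":0,"wz":0,"jaw":1}
    - {"x":0,"y":0,"z":0.7,"wx":0,"wy":0,"wz":0,"jaw":1}
    - {"x":0,"y":0,"z":0,"wx":0,"wy":0,"wz":0,"jaw":1}
    - {"x":0,"y":0,"z":0,"wx":0,"wy":0,"wz":0,"jaw":1}
    - {"x":0,"y":0,"z":0,"wx":0,"wy":0,"wz":0,"jaw":1}
    - {"x":0,"y":0,"z":0,"wx":0,"wy":0,"wz":0,"jaw":1}
    - {"x":0,"y":0,"z":0,"wx":0,"wy":0,"wz":0,"jaw":1}

```text
t: 13.37
eef_pos: [0.5084, -0.0278, 0.1039]
tool_rot: [-3.142, -0.0, 0.192]
ft_force: [-0.3, 0.5, -0.3]
gripper_width: 0.0112
```

```bash
python3 -c "
from go import *
im,d=snap('side','side10');a=cv2.resize(im[170:230,235:290],None,fx=9,fy=9,interpolation=2)
cv2.imwrite('pics/c12.png',a[...,::-1])
"
```

```text
(no output)
```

View pics/c12.png

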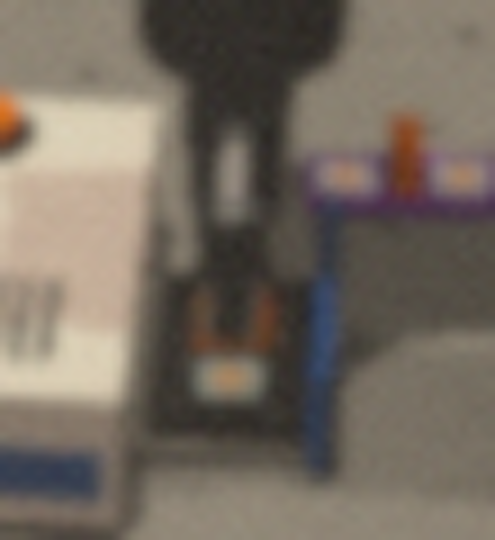

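Request:
move_arm:
  deltas:
    - {"x":0,"y":0,"z":0.5,"wx":0,"wy":0,"wz":0,"jaw":1}
    - {"x":0,"y":0,"z":0.5,"wx":0,"wy":0,"wz":0,"jaw":1}
    - {"x":0,"y":0,"z":0.5,"wx":0,"wy":0,"wz":0,"jaw":1}
    - {"x":0,"y":0,"z":0,"wx":0,"wy":0,"wz":0,"jaw":1}
    - {"x":0,"y":0,"z":0,"wx":0,"wy":0,"wz":0,"jaw":1}
    - {"x":0,"y":0,"z":0,"wx":0,"wy":0,"wz":0,"jaw":1}
    - {"x":0,"y":0,"z":0,"wx":0,"wy":0,"wz":0,"jaw":1}
    - {"x":0,"y":0,"z":0,"wx":0,"wy":0,"wz":0,"jaw":1}

```text
t: 14.08
eef_pos: [0.5084, -0.0278, 0.1023]
tool_rot: [-3.142, 0.0, 0.192]
ft_force: [-0.0, -0.1, -1.0]
gripper_width: 0.0112
```

Request:
move_arm:
  deltas:
    - {"x":0,"y":0,"z":0.5,"wx":0,"wy":0,"wz":0,"jaw":1}
    - {"x":0,"y":0,"z":0.5,"wx":0,"wy":0,"wz":0,"jaw":1}
    - {"x":0,"y":0,"z":0.5,"wx":0,"wy":0,"wz":0,"jaw":1}
    - {"x":0,"y":0,"z":0,"wx":0,"wy":0,"wz":0,"jaw":1}
    - {"x":0,"y":0,"z":0,"wx":0,"wy":0,"wz":0,"jaw":1}
    - {"x":0,"y":0,"z":0,"wx":0,"wy":0,"wz":0,"jaw":1}
    - {"x":0,"y":0,"z":0,"wx":0,"wy":0,"wz":0,"jaw":1}
    - {"x":0,"y":0,"z":0,"wx":0,"wy":0,"wz":0,"jaw":1}

```text
t: 14.75
eef_pos: [0.5091, -0.0277, 0.1022]
tool_rot: [3.141, -0.001, 0.192]
ft_force: [-4.0, -0.4, 13.8]
gripper_width: 0.0113
```

Floor contact at TCP z 0.102, as predicted. Relieve the load, then open.

Request:
move_arm:
  deltas:
    - {"x":0,"y":0,"z":-0.7,"wx":0,"wy":0,"wz":0,"jaw":1}
    - {"x":0,"y":0,"z":-0.6,"wx":0,"wy":0,"wz":0,"jaw":1}
    - {"x":0,"y":0,"z":0,"wx":0,"wy":0,"wz":0,"jaw":1}
    - {"x":0,"y":0,"z":0,"wx":0,"wy":0,"wz":0,"jaw":0.4}
    - {"x":0,"y":0,"z":0,"wx":0,"wy":0,"wz":0,"jaw":0.4}
    - {"x":0,"y":0,"z":0,"wx":0,"wy":0,"wz":0,"jaw":0.4}
    - {"x":0,"y":0,"z":0,"wx":0,"wy":0,"wz":0,"jaw":0.4}
    - {"x":0,"y":0,"z":0,"wx":0,"wy":0,"wz":0,"jaw":0.4}

```text
t: 15.42
eef_pos: [0.5084, -0.0278, 0.102]
tool_rot: [-3.141, 0.0, 0.192]
ft_force: [1.5, -0.2, -0.4]
gripper_width: 0.0256
```

```bash
python3 -c "
from go import *
rel([.508,-.0278,.104],10.9)
im,d=snap('side','side11');a=cv2.resize(im[170:230,235:290],None,fx=9,fy=9,interpolation=2)
cv2.imwrite('pics/c13.png',a[...,::-1])
"
```

```text
t 15.42 p [508.4 -27.8 102. ] rot [-1.7999e+02  1.0000e-02  1.0990e+01] F [ 1.5 -0.2 -0.4] w 25.6
cur-frame shift [-0.4 -0.  -2. ] turn [-0.01  0.01  0.09] target-frame shift [-0.4 -0.  -2. ]
```

View pics/c13.png

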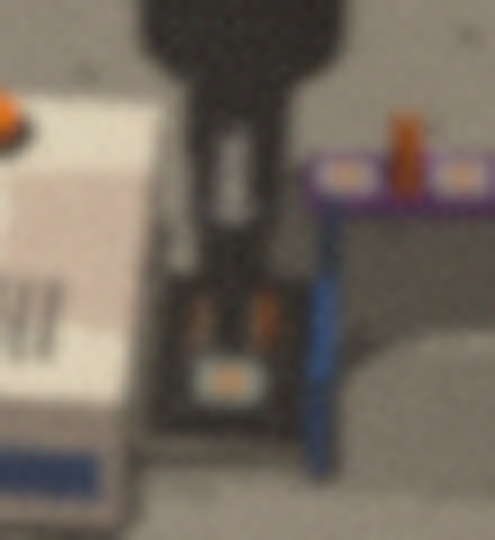

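Request:
move_arm:
  deltas:
    - {"x":0,"y":0,"z":-6,"wx":0,"wy":0,"wz":0,"jaw":0.4}
    - {"x":0,"y":0,"z":-14,"wx":0,"wy":0,"wz":0,"jaw":0.4}
    - {"x":0,"y":0,"z":-25,"wx":0,"wy":0,"wz":0,"jaw":0.4}
    - {"x":0,"y":0,"z":-25,"wx":0,"wy":0,"wz":0,"jaw":0.4}
    - {"x":0,"y":25,"z":-10,"wx":0,"wy":0,"wz":0,"jaw":1}
    - {"x":0,"y":30,"z":0,"wx":0,"wy":0,"wz":0,"jaw":1}
    - {"x":0,"y":30,"z":0,"wx":0,"wy":0,"wz":0,"jaw":1}
    - {"x":0,"y":30,"z":0,"wx":0,"wy":0,"wz":0,"jaw":1}

```text
t: 16.13
eef_pos: [0.5306, -0.1419, 0.1832]
tool_rot: [3.141, -0.001, 0.192]
ft_force: [0.5, 0.7, -0.1]
gripper_width: 0.0002
```

```bash
python3 -c "
from go import *
im,d=snap('side','side12');a=cv2.resize(im[170:230,235:290],None,fx=8,fy=8,interpolation=2)
im,d=snap('top','top12');b=cv2.resize(im[190:235,245:300],None,fx=6,fy=6,interpolation=2)
c=np.zeros((480,790,3),np.uint8);c[:480,:440]=a;c[:270,450:780]=b
cv2.imwrite('pics/c14.png',c[...,::-1])
"
```

```text
(no output)
```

View pics/c14.png

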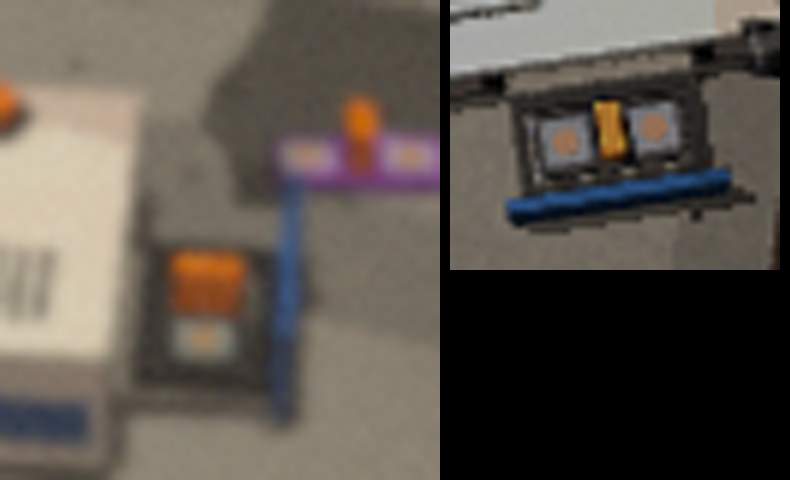

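The carrier sits inside the black walls, with thin floor gaps left and front (~(533,150), (580,180)). Checking flatness by depth.

```bash
python3 - <<'E'
from go import *
z=np.load("pics/top12.npz");P=pts("top",z["d"])
ang=np.radians(10.9);n=np.array([.5075,-.0278]);nx=np.array([np.cos(ang),np.sin(ang)]);ny=np.array([-nx[1],nx[0]])
q=(P[...,:2]-n); a=q@nx*1000;b=q@ny*1000
for s in((-30,-12),(12,30)):
  for t in((-14,-3),(3,14)):
    m=(b>s[0])&(b<s[1])&(a>t[0])&(a<t[1]);print(s,t,m.sum(),np.round(np.median(P[m][:,2])*1000,1))
m=(abs(b)<4)&(abs(a)<10);print("rib",np.round(np.median(P[m][:,2])*1000,1))
# target: TCP before pushing: panel face 38 in front of nest, finger half 11, clearance 14
T=n-nx*(.038+.011+.014); print(T); rel([*T,.190],10.9)
E
```

```text
(-30, -12) (-14, -3) 19 22.9
(-30, -12) (3, 14) 19 22.6
(12, 30) (-14, -3) 19 22.6
(12, 30) (3, 14) 19 21.9
rib 43.2
[ 0.4456366  -0.03971301]
t 16.23 p [ 530.3 -146.4  182.6] rot [ 1.7988e+02 -1.0000e-02  1.0610e+01] F [ 0.3 -0.8  0.4] w 0.1
cur-frame shift [ -63.6 -120.4   -7.7] turn [ 0.12 -0.01 -0.29] target-frame shift [ -63.  -120.8   -7.4]
```

Request:
move_arm:
  deltas:
    - {"x":-21,"y":-20,"z":0,"wx":0,"wy":0,"wz":-0.2,"jaw":1}
    - {"x":-21,"y":-20,"z":0,"wx":0,"wy":0,"wz":0,"jaw":1}
    - {"x":-21,"y":-20,"z":0,"wx":0,"wy":0,"wz":0,"jaw":1}
    - {"x":0,"y":-20,"z":0,"wx":0,"wy":0,"wz":0,"jaw":1}
    - {"x":0,"y":-20,"z":0,"wx":0,"wy":0,"wz":0,"jaw":1}
    - {"x":0,"y":-20,"z":0,"wx":0,"wy":0,"wz":0,"jaw":1}
    - {"x":0,"y":0,"z":20,"wx":0,"wy":0,"wz":0,"jaw":1}
    - {"x":0,"y":0,"z":0,"wx":0,"wy":0,"wz":0,"jaw":1}

```text
t: 16.9
eef_pos: [0.4438, -0.0337, 0.1605]
tool_rot: [-3.141, 0.002, 0.198]
ft_force: [-0.9, 0.2, -1.6]
gripper_width: 0.0003
```

```bash
python3 -c "
from go import *
rel([.4456,-.0397,.103],10.9)
im,d=snap('side','side13');a=cv2.resize(im[140:240,200:300],None,fx=5,fy=5,interpolation=2)
cv2.imwrite('pics/c15.png',a[...,::-1])
"
```

```text
t 16.9 p [443.8 -33.7 160.5] rot [-1.7996e+02  1.4000e-01  1.1340e+01] F [-0.9  0.2 -1.6] w 0.3
cur-frame shift [ 0.7  6.3 57.5] turn [-0.04  0.14  0.44] target-frame shift [ 0.6  6.2 57.5]
```

View pics/c15.png

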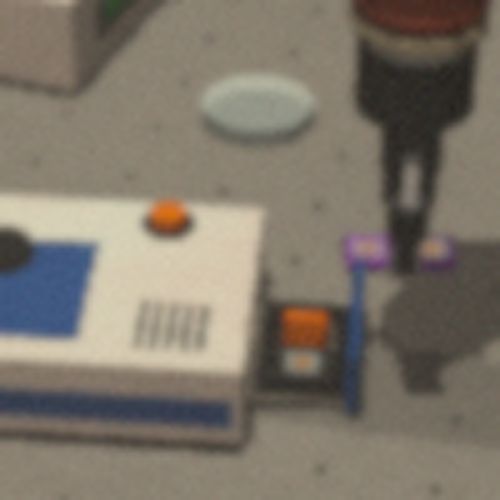

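Carrier lies in the nest, fingers clear in front of the panel. Descend to panel height.

Request:
move_arm:
  deltas:
    - {"x":0,"y":3,"z":12,"wx":0,"wy":0,"wz":0.4,"jaw":1}
    - {"x":0,"y":3,"z":15,"wx":0,"wy":0,"wz":0,"jaw":1}
    - {"x":0,"y":0,"z":15,"wx":0,"wy":0,"wz":0,"jaw":1}
    - {"x":0,"y":0,"z":12,"wx":0,"wy":0,"wz":0,"jaw":1}
    - {"x":0,"y":0,"z":3,"wx":0,"wy":0,"wz":0,"jaw":1}
    - {"x":0,"y":0,"z":0,"wx":0,"wy":0,"wz":0,"jaw":1}
    - {"x":0,"y":0,"z":0,"wx":0,"wy":0,"wz":0,"jaw":1}
    - {"x":0,"y":0,"z":0,"wx":0,"wy":0,"wz":0,"jaw":1}

```text
t: 17.62
eef_pos: [0.4471, -0.0412, 0.1061]
tool_rot: [3.141, -0.001, 0.188]
ft_force: [0.0, 0.5, -0.1]
gripper_width: -0.0001
```

```bash
python3 -c "
from go import *
rel([.4456,-.0397,.103],10.9)"
```

```text
t 17.62 p [447.1 -41.2 106.1] rot [ 1.7998e+02 -7.0000e-02  1.0780e+01] F [ 0.   0.5 -0.1] w -0.1
cur-frame shift [-1.2 -1.7  3.1] turn [ 0.02 -0.07 -0.12] target-frame shift [-1.2 -1.7  3.1]
```

Request:
move_arm:
  deltas:
    - {"x":0,"y":-0.8,"z":2,"wx":0,"wy":0,"wz":-0.1,"jaw":1}
    - {"x":0,"y":-0.8,"z":2,"wx":0,"wy":0,"wz":0,"jaw":1}
    - {"x":3,"y":0,"z":0,"wx":0,"wy":0,"wz":0,"jaw":1}
    - {"x":3,"y":0,"z":0,"wx":0,"wy":0,"wz":0,"jaw":1}
    - {"x":3,"y":0,"z":0,"wx":0,"wy":0,"wz":0,"jaw":1}
    - {"x":2,"y":0,"z":0,"wx":0,"wy":0,"wz":0,"jaw":1}
    - {"x":2,"y":0,"z":0,"wx":0,"wy":0,"wz":0,"jaw":1}
    - {"x":2,"y":0,"z":0,"wx":0,"wy":0,"wz":0,"jaw":1}

```text
t: 18.28
eef_pos: [0.4606, -0.0367, 0.101]
tool_rot: [-3.141, 0.001, 0.19]
ft_force: [-4.8, -1.4, 3.8]
gripper_width: -0.0002
```

```bash
cat > lx.py <<'E'
from go import *
o=r.observe();p=np.array(o["eef_pos"]);a=np.radians(10.9);nx=np.array([np.cos(a),np.sin(a)])
O=np.array([.5075,-.0278])+nx*.035
q=p[:2]-O; F=np.array(o["ft_force"])[:2]
print("t",o["t"],"local x %.2f y %.2f mm z %.1f"%(q@nx*1000,(q@[-nx[1],nx[0]])*1000,p[2]*1000),"F along -x %.1f"%(-F@nx),o["ft_force"].round(1))
E
python3 lx.py
```

```text
t 18.2833 local x -82.75 y 0.16 mm z 101.0 F along -x 5.0 [-4.8 -1.4  3.8]
```

Request:
move_arm:
  deltas:
    - {"x":3,"y":0,"z":0,"wx":0,"wy":0,"wz":0,"jaw":1}
    - {"x":3,"y":0,"z":0,"wx":0,"wy":0,"wz":0,"jaw":1}
    - {"x":3,"y":0,"z":0,"wx":0,"wy":0,"wz":0,"jaw":1}
    - {"x":3,"y":0,"z":0,"wx":0,"wy":0,"wz":0,"jaw":1}
    - {"x":3,"y":0,"z":0,"wx":0,"wy":0,"wz":0,"jaw":1}
    - {"x":3,"y":0,"z":0,"wx":0,"wy":0,"wz":0,"jaw":1}
    - {"x":3,"y":0,"z":0,"wx":0,"wy":0,"wz":0,"jaw":1}
    - {"x":3,"y":0,"z":0,"wx":0,"wy":0,"wz":0,"jaw":1}

```text
t: 18.95
eef_pos: [0.4835, -0.0324, 0.1009]
tool_rot: [-3.142, 0.003, 0.19]
ft_force: [-7.3, -1.4, 5.9]
gripper_width: -0.0003
```

```bash
python3 lx.py
```

```text
t 18.95 local x -59.40 y 0.01 mm z 100.9 F along -x 7.5 [-7.3 -1.4  5.9]
```

Request:
move_arm:
  deltas:
    - {"x":3,"y":0,"z":-0.2,"wx":0,"wy":0,"wz":0,"jaw":1}
    - {"x":3,"y":0,"z":-0.2,"wx":0,"wy":0,"wz":0,"jaw":1}
    - {"x":3,"y":0,"z":-0.2,"wx":0,"wy":0,"wz":0,"jaw":1}
    - {"x":3,"y":0,"z":-0.2,"wx":0,"wy":0,"wz":0,"jaw":1}
    - {"x":3,"y":0,"z":0,"wx":0,"wy":0,"wz":0,"jaw":1}
    - {"x":3,"y":0,"z":0,"wx":0,"wy":0,"wz":0,"jaw":1}
    - {"x":2,"y":0,"z":0,"wx":0,"wy":0,"wz":0,"jaw":1}
    - {"x":2,"y":0,"z":0,"wx":0,"wy":0,"wz":0,"jaw":1}

```text
t: 19.62
eef_pos: [0.5044, -0.0285, 0.101]
tool_rot: [-3.141, 0.005, 0.19]
ft_force: [-6.7, -2.1, 1.5]
gripper_width: 0.0
```

```bash
python3 lx.py
```

```text
t 19.6167 local x -38.21 y -0.09 mm z 101.0 F along -x 7.0 [-6.7 -2.1  1.5]
```

Request:
move_arm:
  deltas:
    - {"x":1.5,"y":0,"z":0,"wx":0,"wy":0,"wz":0,"jaw":1}
    - {"x":1.5,"y":0,"z":0,"wx":0,"wy":0,"wz":0,"jaw":1}
    - {"x":1.5,"y":0,"z":0,"wx":0,"wy":0,"wz":0,"jaw":1}
    - {"x":1.5,"y":0,"z":0,"wx":0,"wy":0,"wz":0,"jaw":1}
    - {"x":1.5,"y":0,"z":0,"wx":0,"wy":0,"wz":0,"jaw":1}
    - {"x":1.5,"y":0,"z":0,"wx":0,"wy":0,"wz":0,"jaw":1}
    - {"x":1,"y":0,"z":0,"wx":0,"wy":0,"wz":0,"jaw":1}
    - {"x":1,"y":0,"z":0,"wx":0,"wy":0,"wz":0,"jaw":1}

```text
t: 20.28
eef_pos: [0.5141, -0.0266, 0.1009]
tool_rot: [-3.141, 0.007, 0.189]
ft_force: [-13.3, -2.6, 7.6]
gripper_width: 0.0001
```

```bash
python3 lx.py
```

```text
t 20.2833 local x -28.25 y -0.11 mm z 100.9 F along -x 13.6 [-13.3  -2.6   7.6]
```

Request:
move_arm:
  deltas:
    - {"x":0.5,"y":0,"z":-0.3,"wx":0,"wy":0,"wz":0,"jaw":1}
    - {"x":0.5,"y":0,"z":-0.3,"wx":0,"wy":0,"wz":0,"jaw":1}
    - {"x":0.5,"y":0,"z":-0.3,"wx":0,"wy":0,"wz":0,"jaw":1}
    - {"x":0.5,"y":0,"z":0,"wx":0,"wy":0,"wz":0,"jaw":1}
    - {"x":0.5,"y":0,"z":0,"wx":0,"wy":0,"wz":0,"jaw":1}
    - {"x":0.5,"y":0,"z":0,"wx":0,"wy":0,"wz":0,"jaw":1}
    - {"x":0.5,"y":0,"z":0,"wx":0,"wy":0,"wz":0,"jaw":1}
    - {"x":0.5,"y":0,"z":0,"wx":0,"wy":0,"wz":0,"jaw":1}

```text
t: 20.95
eef_pos: [0.5171, -0.0261, 0.101]
tool_rot: [-3.141, 0.009, 0.189]
ft_force: [-14.3, -2.7, 3.3]
gripper_width: 0.0002
```

```bash
python3 lx.py
```

```text
t 20.95 local x -25.29 y -0.15 mm z 101.0 F along -x 14.6 [-14.3  -2.7   3.3]
```

Request:
move_arm:
  deltas:
    - {"x":0.3,"y":0,"z":-0.2,"wx":0,"wy":0,"wz":0,"jaw":1}
    - {"x":0.3,"y":0,"z":-0.2,"wx":0,"wy":0,"wz":0,"jaw":1}
    - {"x":0.3,"y":0,"z":0,"wx":0,"wy":0,"wz":0,"jaw":1}
    - {"x":0.3,"y":0,"z":0,"wx":0,"wy":0,"wz":0,"jaw":1}
    - {"x":0.3,"y":0,"z":0,"wx":0,"wy":0,"wz":0,"jaw":1}
    - {"x":0.3,"y":0,"z":0,"wx":0,"wy":0,"wz":0,"jaw":1}
    - {"x":0.3,"y":0,"z":0,"wx":0,"wy":0,"wz":0,"jaw":1}
    - {"x":0.3,"y":0,"z":0,"wx":0,"wy":0,"wz":0,"jaw":1}

```text
t: 21.62
eef_pos: [0.5188, -0.0258, 0.101]
tool_rot: [-3.141, 0.011, 0.189]
ft_force: [-15.8, -3.1, 3.1]
gripper_width: -0.0001
```

```bash
python3 lx.py; python3 -c "
from go import *
im,d=snap('side','side14');a=cv2.resize(im[150:240,180:280],None,fx=6,fy=6,interpolation=2)
cv2.imwrite('pics/c16.png',a[...,::-1])"
```

```text
t 21.6167 local x -23.56 y -0.16 mm z 101.0 F along -x 16.1 [-15.8  -3.1   3.1]
```

View pics/c16.png

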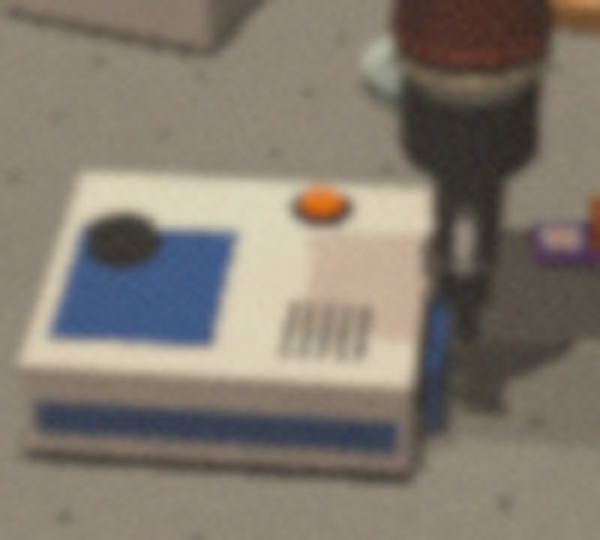

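Request:
move_arm:
  deltas:
    - {"x":0.2,"y":0,"z":-0.1,"wx":0,"wy":0,"wz":0,"jaw":1}
    - {"x":0.2,"y":0,"z":-0.1,"wx":0,"wy":0,"wz":0,"jaw":1}
    - {"x":0.2,"y":0,"z":0,"wx":0,"wy":0,"wz":0,"jaw":1}
    - {"x":0.2,"y":0,"z":0,"wx":0,"wy":0,"wz":0,"jaw":1}
    - {"x":0.2,"y":0,"z":0,"wx":0,"wy":0,"wz":0,"jaw":1}
    - {"x":0.2,"y":0,"z":0,"wx":0,"wy":0,"wz":0,"jaw":1}
    - {"x":0,"y":0,"z":0,"wx":0,"wy":0,"wz":0,"jaw":1}
    - {"x":0,"y":0,"z":0,"wx":0,"wy":0,"wz":0,"jaw":1}

```text
t: 22.33
eef_pos: [0.5207, -0.0254, 0.1011]
tool_rot: [-3.141, 0.009, 0.189]
ft_force: [-10.1, -2.7, -4.7]
gripper_width: -0.0002
```

```bash
python3 lx.py
```

```text
t 22.3333 local x -21.62 y -0.10 mm z 101.1 F along -x 10.4 [-10.1  -2.7  -4.7]
```

Request:
move_arm:
  deltas:
    - {"x":0.2,"y":0,"z":0,"wx":0,"wy":0,"wz":0,"jaw":1}
    - {"x":0.2,"y":0,"z":0,"wx":0,"wy":0,"wz":0,"jaw":1}
    - {"x":0,"y":0,"z":0,"wx":0,"wy":0,"wz":0,"jaw":1}
    - {"x":0,"y":0,"z":0,"wx":0,"wy":0,"wz":0,"jaw":1}
    - {"x":0,"y":0,"z":0,"wx":0,"wy":0,"wz":0,"jaw":1}
    - {"x":0,"y":0,"z":0,"wx":0,"wy":0,"wz":0,"jaw":1}
    - {"x":0,"y":0,"z":0,"wx":0,"wy":0,"wz":0,"jaw":1}
    - {"x":0,"y":0,"z":0,"wx":0,"wy":0,"wz":0,"jaw":1}

```text
t: 23.0
eef_pos: [0.5213, -0.0253, 0.1012]
tool_rot: [-3.141, 0.008, 0.189]
ft_force: [-8.3, -3.0, -5.3]
gripper_width: 0.0003
```

```bash
python3 lx.py; python3 -c "
from go import *
im,d=snap('side','side15');a=cv2.resize(im[150:240,180:280],None,fx=6,fy=6,interpolation=2)
cv2.imwrite('pics/c17.png',a[...,::-1])"
```

```text
t 23.0 local x -20.93 y -0.14 mm z 101.2 F along -x 8.7 [-8.3 -3.  -5.3]
```

View pics/c17.png

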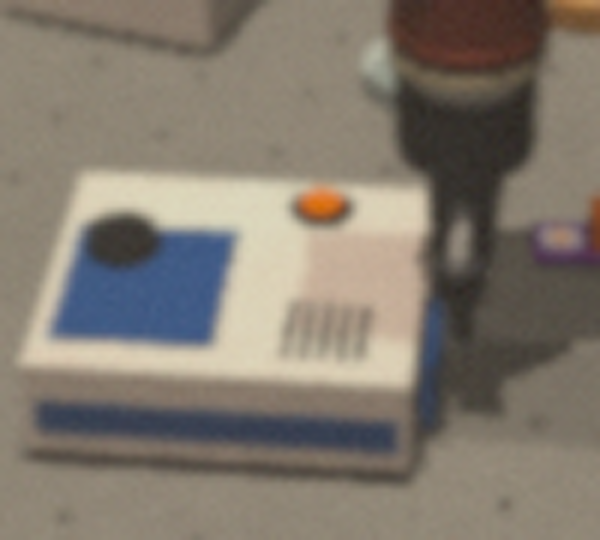

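```bash
python3 - <<'E'
from go import *
for n in("side5","side8","side13","side14","side15"):
    im=np.load(f"pics/{n}.npz")["im"];h,s,v=hsv(im);b,st,c=blob((h<22)&(s>130)&(v>80),(222,172,245,192))
    vv,uu=np.mgrid[172:192,222:245]; w=np.clip(s[172:192,222:245]-80,0,None)
    w=np.where(h[172:192,222:245]<22,w,0)
    p=im[172:192,222:245].astype(int); w=np.clip(p[...,0]-p[...,2]-40,0,None)
    print(n,st,c.round(2),w.sum(),(w*vv).sum()/w.sum(),(w*uu).sum()/w.sum())
E
```

```text
side5 [230 180   7   6  34] [233.   182.74] 3321 182.3158687142427 233.05901836796147
side8 [230 180   7   6  34] [233.   182.74] 3709 182.5408465893772 233.26530062011324
side13 [230 180   7   6  34] [233.   182.74] 3503 182.329431915501 233.07907507850413
side14 [230 181   7   6  29] [233.03 183.69] 3499 183.50014289797085 233.32923692483567
side15 [230 182   7   5  29] [233.   183.86] 3474 183.68767990788717 233.36067933218192
```

Button still drawn down (row 183.7 vs 182.4 up), so no click yet. Continue gently.

Request:
move_arm:
  deltas:
    - {"x":0.2,"y":0,"z":0.2,"wx":0,"wy":0,"wz":0,"jaw":1}
    - {"x":0.2,"y":0,"z":0.2,"wx":0,"wy":0,"wz":0,"jaw":1}
    - {"x":0.2,"y":0,"z":0,"wx":0,"wy":0,"wz":0,"jaw":1}
    - {"x":0.2,"y":0,"z":0,"wx":0,"wy":0,"wz":0,"jaw":1}
    - {"x":0,"y":0,"z":0,"wx":0,"wy":0,"wz":0,"jaw":1}
    - {"x":0,"y":0,"z":0,"wx":0,"wy":0,"wz":0,"jaw":1}
    - {"x":0,"y":0,"z":0,"wx":0,"wy":0,"wz":0,"jaw":1}
    - {"x":0,"y":0,"z":0,"wx":0,"wy":0,"wz":0,"jaw":1}

```text
t: 23.72
eef_pos: [0.5231, -0.0249, 0.1013]
tool_rot: [-3.141, 0.006, 0.189]
ft_force: [-4.9, -2.2, -4.1]
gripper_width: 0.0
```

```bash
cat > bt.py <<'E'
from go import *
import sys
im,d=snap('side',sys.argv[1]);h,s,v=hsv(im);b,st,c=blob((h<22)&(s>130)&(v>80),(222,172,245,192)); print("button row",c.round(2),st)
E
python3 lx.py; python3 bt.py side16
```

```text
t 23.7167 local x -19.08 y -0.08 mm z 101.3 F along -x 5.2 [-4.9 -2.2 -4.1]
button row [233.   183.43] [230 181   7   6  30]
```

Request:
move_arm:
  deltas:
    - {"x":0.2,"y":0,"z":0.2,"wx":0,"wy":0,"wz":0,"jaw":1}
    - {"x":0.2,"y":0,"z":0.2,"wx":0,"wy":0,"wz":0,"jaw":1}
    - {"x":0.2,"y":0,"z":0,"wx":0,"wy":0,"wz":0,"jaw":1}
    - {"x":0,"y":0,"z":0,"wx":0,"wy":0,"wz":0,"jaw":1}
    - {"x":0,"y":0,"z":0,"wx":0,"wy":0,"wz":0,"jaw":1}
    - {"x":0,"y":0,"z":0,"wx":0,"wy":0,"wz":0,"jaw":1}
    - {"x":0,"y":0,"z":0,"wx":0,"wy":0,"wz":0,"jaw":1}
    - {"x":0,"y":0,"z":0,"wx":0,"wy":0,"wz":0,"jaw":1}

```text
t: 24.43
eef_pos: [0.5239, -0.0247, 0.1013]
tool_rot: [-3.141, 0.005, 0.19]
ft_force: [-7.2, -1.4, -0.0]
gripper_width: -0.0002
```

```bash
python3 lx.py; python3 bt.py side17
```

```text
t 24.4333 local x -18.26 y -0.05 mm z 101.3 F along -x 7.4 [-7.2 -1.4 -0. ]
button row [233.   182.74] [230 180   7   6  34]
```

Button jumped back up (row 182.74), so the click happened. Back off.

Request:
move_arm:
  deltas:
    - {"x":-1,"y":0,"z":0,"wx":0,"wy":0,"wz":0,"jaw":1}
    - {"x":-1,"y":0,"z":0,"wx":0,"wy":0,"wz":0,"jaw":1}
    - {"x":-2,"y":0,"z":0,"wx":0,"wy":0,"wz":0,"jaw":1}
    - {"x":-4,"y":0,"z":0,"wx":0,"wy":0,"wz":0,"jaw":1}
    - {"x":-6,"y":0,"z":0,"wx":0,"wy":0,"wz":0,"jaw":1}
    - {"x":-8,"y":0,"z":0,"wx":0,"wy":0,"wz":0,"jaw":1}
    - {"x":-10,"y":0,"z":0,"wx":0,"wy":0,"wz":0,"jaw":1}
    - {"x":-10,"y":0,"z":0,"wx":0,"wy":0,"wz":0,"jaw":1}

```text
t: 25.15
eef_pos: [0.4838, -0.0322, 0.1027]
tool_rot: [3.142, -0.0, 0.19]
ft_force: [-0.3, 0.6, 0.7]
gripper_width: -0.0
```

```bash
python3 lx.py; python3 bt.py side18; python3 -c "
import cv2;cv2.imwrite('pics/c18.png',cv2.resize(cv2.imread('pics/side18.png')[150:240,180:280],None,fx=6,fy=6,interpolation=2))"
```

```text
t 25.15 local x -59.14 y 0.19 mm z 102.7 F along -x 0.2 [-0.3  0.6  0.7]
button row [233.   182.74] [230 180   7   6  34]
```

View pics/c18.png

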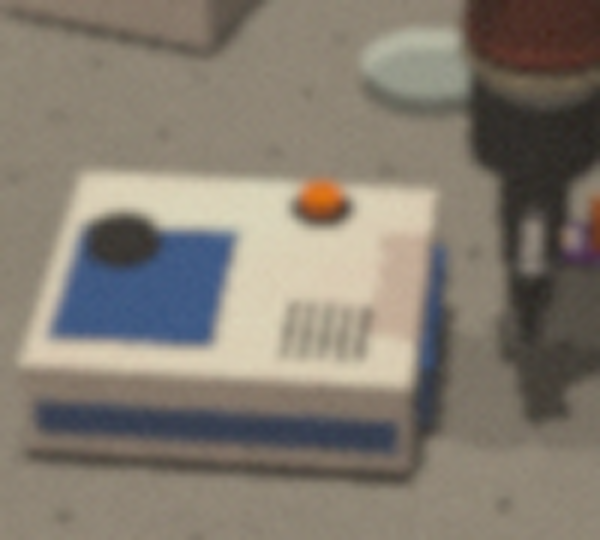

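The tray stays shut and the button is up, with the tool clear. Raise the arm, then a final check.

Request:
move_arm:
  deltas:
    - {"x":-5,"y":0,"z":-10,"wx":0,"wy":0,"wz":0,"jaw":1}
    - {"x":0,"y":0,"z":-25,"wx":0,"wy":0,"wz":0,"jaw":1}
    - {"x":0,"y":0,"z":-25,"wx":0,"wy":0,"wz":0,"jaw":1}
    - {"x":0,"y":20,"z":-20,"wx":0,"wy":0,"wz":0,"jaw":1}
    - {"x":0,"y":30,"z":0,"wx":0,"wy":0,"wz":0,"jaw":1}
    - {"x":0,"y":30,"z":0,"wx":0,"wy":0,"wz":0,"jaw":1}
    - {"x":0,"y":30,"z":0,"wx":0,"wy":0,"wz":0,"jaw":1}
    - {"x":0,"y":20,"z":0,"wx":0,"wy":0,"wz":0,"jaw":1}

```text
t: 25.87
eef_pos: [0.5046, -0.1637, 0.1839]
tool_rot: [3.14, -0.001, 0.188]
ft_force: [-0.5, -0.3, -0.3]
gripper_width: 0.0001
```

```bash
python3 bt.py side19; python3 -c "
from go import *
im,d=snap('top','top19')"
```

```text
button row [233.   182.74] [230 180   7   6  34]
```

View pics/top19.png

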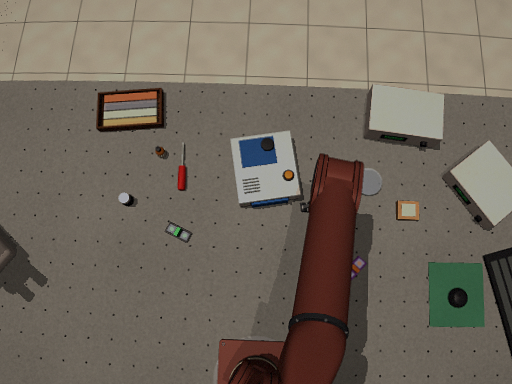

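View pics/side19.png

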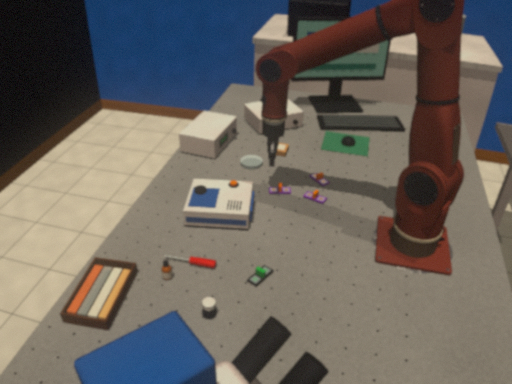

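The final views show the reader shut (top view, (265,170)). The green carrier at (178,232) is where it was, as are the purple look-alikes at their side-view pixels. The arm is clear of everything.

```bash
python3 -c "
from bench import r
print(r.sign_off())"
```

```text
the job is handed in; nothing more can be done
None
```

The job is done and handed in at about 26 s of the 67 s allowed. I pressed the button until the tray sprang out, set the orange-gripped carrier in the nest, and pushed the tray home until it clicked.

**Last checks:**
- **Carrier:** before closing, its plate tops read 22 to 23 mm by depth, so it lay flat on the nest floor inside the walls.
- **Tray:** the button was drawn down during the push and jumped back up at the click. After I backed the tool off, two more side views showed the button up and the tray shut.
- **Other things:** by eye in the last pictures, everything still in view was where it started, including the green carrier. The arm hid part of the top view, so I checked the purple look-alikes from the side only. I did not measure any of these positions.

**Forces:** these are readings at the end of each move, so brief peaks in between were not seen.

| Step | Highest reading |
|---|---|
| Pressing the button | about 8 N |
| Setting the carrier on the nest floor | about 14 N |
| Pushing the tray | about 16 N |

**What disagreed:** partway through the push the force dropped as if the tray had clicked, but the button was still down, so I pushed about 3 mm more until it came up. The force readings also carried a few newtons of sideways and vertical load from friction.

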